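# Clear the laundry pay console and start the machine

## Robot

A 7-joint arm with a two-finger parallel gripper is mounted at the origin on the work surface. World frame = base frame: x ahead of the robot, y to its left, z up, the work surface at z = 0. Lengths are in mm, angles in rad, forces in N, time in s.
With the tool pointing down it reaches from about 400 to 875 mm from the base axis. Payload 6.5 kg.
Tool frame: the origin (TCP) lies between the finger pads; the fingertips stand 8 mm ahead of it and the grasp point (between the pads) lies 11 mm behind it; z points along the fingers, y is the line along which they close (so a half turn about z gives the same grasp; the last joint's range is limited). The gripper opens to 85 mm and grips with 20 to 120 N. Pads are 22 mm wide; open, the fingers measure 114 mm over their backs; the gripper's body (76 mm by 85 mm) begins 54 mm behind the grasp point. The pads swing forward as they close: fully open they stand 13 mm farther back than shut.
Start: joints at [1.076, 0.536, -0.004, 1.538, 0.003, 1.067, -0.071], TCP at [270.252, -591.146, 239.29] pointing down, gripper open.
Joint ranges: [-2.7, 2.7], [-0.37, 2.16], [-1.27, 1.26], [0.24, 2.4], [-1.31, 4.45], [0.19, 1.91], [-2.76, 2.76]. Speed limits (rad/s): [2.39, 2.39, 3.14, 3.14, 3.14, 3.14, 3.14].

## Interface

Orientations are given as a unit quaternion [x, y, z, w].
In Python, from workcell import env gives the robot as it stands. The module is installed in compiled form; this text tells all that it offers.
- The arm moves only by the tool move_arm, never from a script. Its arguments are lists of equal length, an entry for each row: "travel": the shift along the tool's x, y, z as a fraction of full scale, a list of three; "twist": the turn, a rotation vector about the tool's x, y, z as a fraction of full scale, a list of three; "jaw": the opening, from 0 (shut) to 1 (fully open). A call has 1 to 5 rows; each row is the pose to reach, as a shift and turn from the pose commanded when the call began, along the tool's axes at that moment; what a row does not reach only later rows make up. Full scale, the value 1, is 0.1 m for a shift and 60 degrees for a turn. A row lasts 1/8 s, in which the tool goes at most 62.5 mm and 10.7 degrees, less where a joint would pass 70% of its speed; a pose out of reach is approached as far as the arm can. A call with a number of a shift or a turn outside -1 to 1 is refused whole. A call with a gripper value outside its range is refused whole. The fingers move at their own pace and stop on an object; "squeeze" is the grip in N (left out, the last holds). Time passes only in rows, so rows that repeat a pose let the fingers close. It gives the time, the measured TCP pose, the force, the opening and the grip force at its end, in the units of the state.
- env.observe(): the state, without advancing time (a new reading comes with each control period).
- env.camera(name): name is "scene" or "top" or "wrist"; returns a dict with "pixels" (420x560x3 uint8, blue, green, red), "fx", "fy", "cx", "cy" (pixels), "D" ([k1, k2, p1, p2, k3] as OpenCV has them; the pictures are not rectified), "R" (3x3) and "t" (3): a world point X has camera coordinates R X + t; the wrist camera has in their place "T_tool_cam" (4x4, takes a point from camera to tool coordinates, whose origin is the TCP and whose axes are the flange's). Camera axes: x right, y down, z forward; pixel columns grow to the right and rows downward; lengths in mm; the calibration is good to about 2 mm. A picture is of the moment at which its call begins: read the wrist's pose just before it. There is no depth.
- env.finish_job(): hands the job in; it is judged then, once.
The state is a dict: "t": time; "joint_positions": joint angles; "qd": joint speeds; "joint_efforts": joint torques, N m; "eef_pos": TCP position; "tcp_rot": TCP orientation; "contact_force": force on the tool from outside, world axes, zero at the start; "moment": the same for the moment, N m; "width": finger opening in mm; "grip_force": force on a finger pad.
Only numpy, scipy, OpenCV 4.12 (cv2) and the standard library are available. Lean on these libraries where they do the work, as an engineer would, in place of code of your own. Each camera call takes 0.05 s, during which the arm holds its last target. There are 200 camera calls.

## Task

People have left tubs and cartons standing on the laundry room's pay console: first stand every one of them upright in the blue lost-property tray. Then pull the console's red-barred lever all the way towards you and ease it slowly back home without letting it fly back, and after that press the white, the blue and the green key fully down, one at a time in that order. Do not press the red key, which cancels, and leave everything else on the table where it is.

Things in the scene. Friction and masses are not known exactly. Their poses are not given: they have to be found in the camera images.
- console: pay console, fixed: low steel block 280 (x) x 400 (y) x 45 mm high; origin: centre of underside; x points away from the robot (within 0.12 rad), y to its left. Its flat top is the deck. Four 44 mm square key wells at x = +-55, y = -105 and 5 mm; lever bay around y = 125 mm. Tubs and cartons stand over the wells and in front of the lever
- tray: blue lost-property tray, fixed, empty: open-topped, 260 (x) x 310 (y) x 55 mm high outside, walls and floor 6 mm thick (inner floor 6 mm above the table). Origin at the centre of its underside; yaw within 0.12 rad. Room for two rows (along y) of three things
- lever (a joint): sprung lever's angle, rad: 0 at home (a stop), 1.0 at the other stop, fully pulled towards the robot. The spring drives it home with about 1.6 N at the bar at home, 9.3 N fully pulled; released far from home it flies back
- lever_bar (a point): centre of the lever's red grip bar: round, 18 mm thick, 90 mm long along the console's y, held at its ends by two thin arms, so pinch its middle from above. Turns at 90 mm radius about a hinge along the console's y, 57 mm above the table. At home it is 27 mm beyond the hinge and 86 mm above it; fully pulled 58 mm on the robot's side and 69 mm above
- tub_orange: orange tub, white lid, paper label: upright cylinder 66 mm across, 80 mm high; origin at the centre of its underside, z up. One of the things that may have been left on the console (the state gives None if it is absent in this run); starts upright on the deck, 45 mm above the table. Weighs 0.15 to 0.42 kg
- tub_green: green tub, yellow lid, paper label: upright cylinder 66 mm across, 85 mm high; origin at the centre of its underside, z up. One of the things that may have been left on the console (the state gives None if it is absent in this run); starts upright on the deck, 45 mm above the table. Weighs 0.15 to 0.42 kg
- tub_white: white tub, blue lid, paper label: upright cylinder 66 mm across, 82 mm high; origin at the centre of its underside, z up. One of the things that may have been left on the console (the state gives None if it is absent in this run); starts upright on the deck, 45 mm above the table. Weighs 0.15 to 0.42 kg
- carton_yellow: yellow carton with blue band: box 64 (its x) x 84 (its y) x 80 mm high; origin at the centre of its underside, z up. One of the things that may have been left on the console (the state gives None if it is absent in this run); starts upright on the deck, 45 mm above the table. Weighs 0.15 to 0.42 kg
- carton_brown: brown cardboard carton with red band: box 62 (its x) x 80 (its y) x 84 mm high; origin at the centre of its underside, z up. One of the things that may have been left on the console (the state gives None if it is absent in this run); starts upright on the deck, 45 mm above the table. Weighs 0.15 to 0.42 kg
- key_white_top (a point): centre of the top of the white key: a round spring key 34 mm across, its top 2.5 mm below the deck in a well 44 mm square; it may be under a tub or carton. The colours change places from run to run
- key_white (a joint): how far the white key is pressed, in m: 0 up, 0.006 fully down; takes 1.5 N to start and 5 N fully down, springs back up
- key_blue_top (a point): centre of the top of the blue key: a round spring key 34 mm across, its top 2.5 mm below the deck in a well 44 mm square; it may be under a tub or carton. The colours change places from run to run
- key_blue (a joint): how far the blue key is pressed, in m: 0 up, 0.006 fully down; takes 1.5 N to start and 5 N fully down, springs back up
- key_green_top (a point): centre of the top of the green key: a round spring key 34 mm across, its top 2.5 mm below the deck in a well 44 mm square; it may be under a tub or carton. The colours change places from run to run
- key_green (a joint): how far the green key is pressed, in m: 0 up, 0.006 fully down; takes 1.5 N to start and 5 N fully down, springs back up
- key_red_top (a point): centre of the top of the red key: a round spring key 34 mm across, its top 2.5 mm below the deck in a well 44 mm square; it may be under a tub or carton. The colours change places from run to run
- key_red (a joint): how far the red key is pressed, in m: 0 up, 0.006 fully down; takes 1.5 N to start and 5 N fully down, springs back up
- lint_brush: a lint brush lying on the table, about 170 mm long; bystander
- tape_roll: a grey roll of tape lying flat, 90 mm across, 25 mm high; bystander (origin at the centre of its underside)
- coin_mug: a blue ceramic mug, 76 mm across, 85 mm high; bystander (origin at the centre of its underside)
- spray_bottle: a clear bottle with red cap, 68 mm across, 190 mm high; bystander (origin at the centre of its underside)
- measure_bowl: a white bowl, 100 mm across, 50 mm high; bystander (origin at the centre of its underside)
- peg_box: a closed grey box, 70 x 110 x 60 mm high; bystander (origin at the centre of its underside)
- softener: a blue bottle with white cap, 80 mm across, 200 mm high; bystander (origin at the centre of its underside)
Mind the look-alikes: they are no part of the job. What is meant by the tub_white is not purple, and is the smaller of those in its own colour.

How it is judged (in metres and radians):
On the way, in this order (a step that is already met when the one before it is completed fails the run):
1. every tub and carton that is present stands upright in the tray, released (x of tub_orange in the frame of tray between -0.12 and 0.12 m and y of tub_orange in the frame of tray between -0.145 and 0.145 m and z of each of tub_orange, tub_green, tub_white, carton_yellow, carton_brown in the frame of tray below 0.018 m and angle between each of tub_orange, tub_green, tub_white, carton_yellow, carton_brown's own z axis and vertical below 0.15 rad and linear speed of each of tub_orange, tub_green, tub_white, carton_yellow, carton_brown below 0.05 m/s and contact force between each of tub_orange, tub_green, tub_white, carton_yellow, carton_brown and the fingers below 0.5 N and x of tub_green in the frame of tray between -0.12 and 0.12 m and y of tub_green in the frame of tray between -0.145 and 0.145 m and x of tub_white in the frame of tray between -0.12 and 0.12 m and y of tub_white in the frame of tray between -0.145 and 0.145 m and x of carton_yellow in the frame of tray between -0.12 and 0.12 m and y of carton_yellow in the frame of tray between -0.145 and 0.145 m and x of carton_brown in the frame of tray between -0.12 and 0.12 m and y of carton_brown in the frame of tray between -0.145 and 0.145 m), for 0.2 s.
2. the lever is pulled all the way (beyond 0.9 rad) (value of joint lever above 0.9 rad), for 0.1 s.
3. the lever is back home (below 0.06 rad) (value of joint lever below 0.06 rad), for 0.2 s.
4. the white key is pressed (beyond 4 mm), the other keys being up (value of joint key_white above 0.004 m and value of joint each of key_blue, key_green, key_red below 0.002 m), for 0.05 s.
5. the blue key is pressed (beyond 4 mm), the other keys being up (value of joint key_blue above 0.004 m and value of joint each of key_white, key_green, key_red below 0.002 m), for 0.05 s.
6. the green key is pressed (beyond 4 mm), the other keys being up (value of joint key_green above 0.004 m and value of joint each of key_white, key_blue, key_red below 0.002 m), for 0.05 s.
At the end, for the whole second after the job is handed in: Every tub and carton present stands upright (tilt under 0.15 rad) on the tray floor, its origin within 120 mm (x) and 145 mm (y) of the tray centre, released and at rest; the lever is home (below 0.06 rad) and all keys are up (under 1.5 mm down) (all of step 1 and value of joint lever below 0.06 rad and value of joint each of key_white, key_blue, key_green, key_red below 0.0015 m); the robot touches nothing.
It fails at once if the red key is pressed (more than 3 mm) (value of joint key_red above 0.003 m).
It fails at once if the lever flies back (faster than 2 rad/s towards home) (velocity of joint lever below -2 rad/s).
It fails at once if a bystander is pushed more than 40 mm (distance of any of lint_brush, tape_roll, coin_mug, spray_bottle, measure_bowl, peg_box, softener from where it was at the start of the episode above 0.04 m).
Of tub_orange, tub_green, tub_white, carton_yellow, carton_brown only 3 to 5 are there at a start; the rules pass over those that are not, and their reading is None.
At some moment in a run one of tub_orange, tub_green, tub_white, carton_yellow, carton_brown may be knocked a few centimetres aside while the robot is not near it.
It also fails if it takes over 210 s, if anything falls off the work surface, if the arm or the gripper's body presses on something with over 40 N, if the wrist force passes 120 N, or if a joint passes its speed limit or range.

## Working session

There is one attempt and no reset: what is moved stays moved. The work goes in short steps, Python scripts to look and compute and a tool call to move; the robot and the scene stay as the last step left them, time stands still between calls to the robot, and variables do not carry over. Pictures are saved under pics/ and viewed, at most 14 in all, crops included, and the job is handed in when it is done.

Besides the shell and the picture viewer there is one more tool, called after "Request:" by a JSON object that holds its "fn" and its "kwargs". move_arm: Moves the arm, as the interface text tells. Shift numbers are shares of 0.1 m and turn numbers shares of 60 degrees, none past 1 either way. Its arguments: {"type":"object","properties":{"travel":{"type":"array","items":{"type":"array","items":{"type":"number"}}},"twist":{"type":"array","items":{"type":"array","items":{"type":"number"}}},"jaw":{"type":"array","items":{"type":"number"}},"squeeze":{"type":"number"}},"required":["travel","twist","jaw"]}

```bash
mkdir -p pics; cat > h.py <<'E'
import numpy as np, cv2, json
from workcell import env
from scipy.spatial.transform import Rotation as Rn
def snap(name,fn):
    s=env.observe(); c=env.camera(name)
    c={k:(np.array(v) if not isinstance(v,(int,float,str)) else v) for k,v in c.items()}
    if name=='wrist':
        Rt=Rn.from_quat(s['tcp_rot']).as_matrix(); T=c['T_tool_cam']
        Rwc=Rt@T[:3,:3]; o=Rt@T[:3,3]+np.array(s['eef_pos'])
        c['R']=Rwc.T; c['t']=-Rwc.T@o
    np.savez('pics/'+fn+'.npz',**c); cv2.imwrite('pics/'+fn+'.png',c['pixels']); return c
def load(fn): return {k:v for k,v in np.load('pics/'+fn+'.npz').items()}
def K(c): return np.array([[c['fx'],0,c['cx']],[0,c['fy'],c['cy']],[0,0,1.]],float)
def ray(c,uv):
    p=cv2.undistortPoints(np.array(uv,float).reshape(-1,1,2),K(c),c['D'].astype(float)).reshape(-1,2)
    d=np.c_[p,np.ones(len(p))]@c['R']; o=-c['R'].T@c['t'].ravel()
    return o,d
def plane(c,uv,z):
    o,d=ray(c,uv); return o+d*((z-o[2])/d[:,2])[:,None]
def proj(c,X):
    return cv2.projectPoints(np.array(X,float).reshape(-1,1,3),cv2.Rodrigues(c['R'])[0],c['t'].astype(float).reshape(3,1),K(c),c['D'].astype(float))[0].reshape(-1,2)
def tri(c1,u1,c2,u2):
    o1,d1=ray(c1,[u1]);o2,d2=ray(c2,[u2]);d1=d1[0];d2=d2[0]
    s=np.linalg.lstsq(np.c_[d1,-d2],o2-o1,rcond=None)[0]
    a=o1+s[0]*d1;b=o2+s[1]*d2
    return (a+b)/2,np.linalg.norm(a-b)
E
python3 - <<'E'
from h import *
print(env.observe())
for n in('scene','top','wrist'):
    c=snap(n,n+'0'); print(n,c['fx'],c['D'],-c['R'].T@c['t'],c['R'])
E
```

```text
{'t': 0.0, 'joint_positions': array([ 1.07578619,  0.53715906, -0.00443642,  1.53881943,  0.00257434,
        1.06731207, -0.07118574]), 'qd': array([ 0.00030613, -0.00128858,  0.00047282, -0.00167332, -0.00043308,
       -0.00014862, -0.00069112]), 'joint_efforts': array([-6.54567225e-05, -5.83419514e+01,  1.04845405e+00, -2.59113157e+01,
        1.23581444e-02,  9.49426467e-03, -1.26518410e-05]), 'eef_pos': array([ 270.0069101 , -590.61347499,  238.4386375 ]), 'tcp_rot': array([ 9.77095162e-01,  2.12801149e-01, -2.30077994e-04, -8.14234540e-04]), 'contact_force': array([0.5558187 , 0.14494189, 0.70179266]), 'moment': array([-0.08261691, -0.01149661, -0.00677003]), 'grip_force': 0.0, 'width': 85.2981502279434}
scene 504.9350101831032 [-0.0088238  0.         0.         0.         0.       ] [1483.60320516  -65.35120743 1469.08298168] [[ 0.05143173  0.99867543 -0.0014731 ]
 [ 0.82573888 -0.04335505 -0.5623839 ]
 [-0.56170284  0.02770798 -0.82687495]]
top 523.1339556644076 [0.05492103 0.         0.         0.         0.        ] [ 302.69061925   -2.18823758 1516.55434525] [[-0.02677337 -0.99962819  0.00516384]
 [-0.98308257  0.02539319 -0.18139415]
 [ 0.18119558 -0.00993302 -0.98339692]]
wrist 370.73499301018035 [-0.07592058  0.          0.          0.          0.        ] [ 332.47414467 -561.164221    372.57202017] [[ 0.41604939 -0.90933935 -0.00220263]
 [-0.8761281  -0.40150059  0.26682733]
 [-0.24352095 -0.10908356 -0.96374184]]
```

View pics/top0.png

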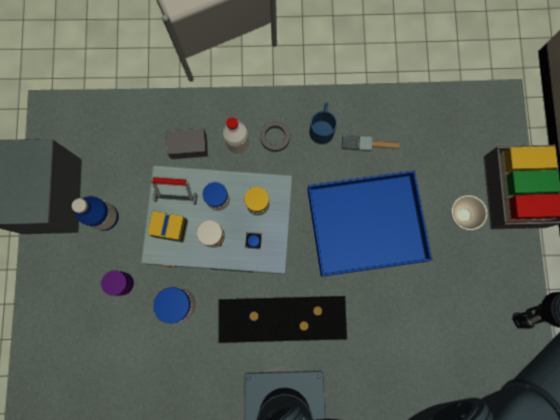

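View pics/scene0.png

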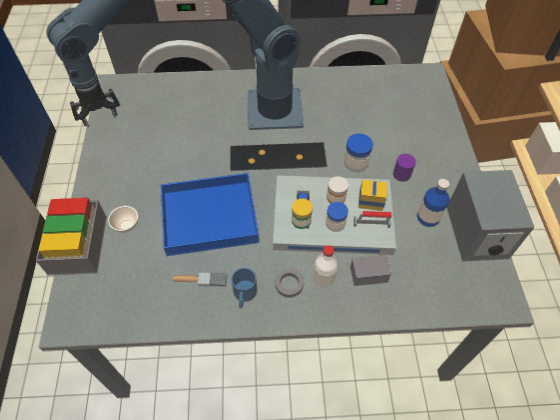

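Top view: console spans about (145–292, 167–272) px. On it are:
- blue-lid tub (215,195)
- yellow-lid tub (257,200)
- white-lid tub (210,233)
- yellow carton (167,226)

The lever's red bar is at (170,182), one exposed key at (253,240), and the tray at (368,222). The scene view agrees. 

There are three tub_white candidates: the blue-lid tub on the deck at (215,195), the larger blue-lid tub on the table at (172,305), and the purple one at (116,283). The one on the deck fits, being small and not purple. I'll confirm it in a crop.

```bash
python3 - <<'E'
from h import *
t=load('top0');s=load('scene0')
a=cv2.resize(t['pixels'][160:330,90:300],None,fx=1.9,fy=1.9,interpolation=3)
b=cv2.resize(s['pixels'][130:260,260:460],None,fx=1.99,fy=1.99,interpolation=3)
w=max(a.shape[1],b.shape[1]);f=lambda i:cv2.copyMakeBorder(i,0,0,0,w-i.shape[1],0)
o=np.vstack([f(a),f(b)]);o=o[:600];cv2.imwrite('pics/crop1.png',o);print(o.shape)
def blobs(c,n,lo,hi,roi):
    h=cv2.cvtColor(c['pixels'],cv2.COLOR_BGR2HSV);m=cv2.inRange(h,lo,hi)
    k=np.zeros_like(m);x0,y0,x1,y1=roi;k[y0:y1,x0:x1]=m[y0:y1,x0:x1]
    N,l,st,ce=cv2.connectedComponentsWithStats(k)
    print(n,[(ce[i].round(1).tolist(),st[i].tolist()) for i in range(1,N) if st[i][4]>40])
for nm,c,roi in(('top',t,(140,160,440,280)),('scene',s,(160,170,400,255))):
    blobs(c,nm+' yellow',(18,130,120),(35,255,255),roi)
    blobs(c,nm+' blue',(105,150,60),(125,255,255),roi)
    blobs(c,nm+' red',(0,150,100),(8,255,255),roi)
    blobs(c,nm+' white',(0,0,150),(25,60,255),roi)
E
```

```text
(582, 399, 3)
top yellow [([256.1, 198.5], [244, 187, 25, 24, 459]), ([156.0, 223.5], [148, 211, 18, 26, 303]), ([173.7, 226.5], [165, 214, 18, 25, 313])]
top blue [([367.0, 223.8], [308, 171, 124, 105, 9621]), ([214.6, 194.0], [203, 183, 24, 23, 444]), ([253.3, 240.5], [248, 235, 12, 12, 119])]
top red [([169.1, 181.0], [153, 178, 33, 7, 174])]
top white [([208.9, 232.4], [197, 221, 25, 24, 443])]
scene yellow [([373.5, 191.1], [361, 180, 26, 23, 441]), ([301.7, 207.8], [292, 199, 20, 19, 313]), ([370.2, 207.0], [359, 205, 24, 5, 58])]
scene blue [([208.9, 213.1], [161, 173, 97, 80, 6002]), ([337.2, 210.0], [328, 202, 19, 17, 254])]
scene red [([376.7, 213.6], [363, 211, 28, 6, 125]), ([328.2, 249.9], [324, 246, 10, 9, 74])]
scene white [([337.9, 184.0], [327, 176, 22, 17, 265])]
```

View pics/crop1.png

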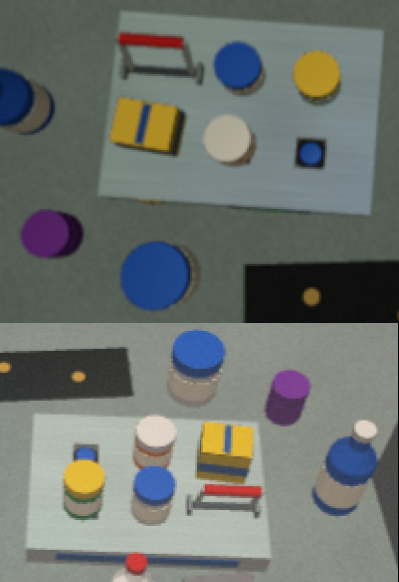

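The crop confirms it: the deck tub with the blue lid (crop 238,65) is small with a white body. The big blue-lid tub (155,275) and the purple one (50,233) stand on the table and are the look-alikes. Green, orange and yellow carton are present; brown is absent.

```bash
python3 - <<'E'
from h import *
t=load('top0');s=load('scene0')
def box(c,lo,hi,roi):
    h=cv2.cvtColor(c['pixels'],cv2.COLOR_BGR2HSV);m=cv2.inRange(h,lo,hi)
    k=np.zeros_like(m);x0,y0,x1,y1=roi;k[y0:y1,x0:x1]=m[y0:y1,x0:x1]
    k=cv2.morphologyEx(k,cv2.MORPH_CLOSE,np.ones((3,3)))
    cs=cv2.findContours(k,0,1)[0];return max(cs,key=cv2.contourArea)
Y=((18,130,90),(35,255,255));B=((105,150,60),(125,255,255));W=((0,0,130),(25,75,255));R=((0,120,80),(9,255,255))
for n,(lo,hi),r1,r2,z in(('green',Y,(240,183,275,215),(288,195,316,218),130),('white',B,(200,180,232,212),(325,198,350,220),127),('orange',W,(195,218,225,246),(325,173,350,195),125),('bar',R,(150,174,192,190),(358,208,395,220),143)):
    a=box(t,lo,hi,r1);b=box(s,lo,hi,r2)
    ca=cv2.fitEllipse(a)[0] if n!='bar' else cv2.minAreaRect(a)[0]; cb=cv2.fitEllipse(b)[0] if n!='bar' else cv2.minAreaRect(b)[0]
    X,e=tri(t,ca,s,cb);print(n,np.round(ca,1),np.round(cb,1),X.round(1),round(e,1),'planes',plane(t,[ca],z).round(0)[0],plane(s,[cb],z).round(0)[0])
# tray
for nm,c,r in(('top',t,(300,160,440,280)),('scene',s,(155,168,262,258))):
    k=cv2.convexHull(box(c,(105,120,40),(125,255,255),r))
    p=cv2.approxPolyDP(k,8,True).reshape(-1,2).astype(float);print(nm,p.tolist());print(plane(c,p,55).round(0).tolist())
# console deck
for nm,c,r in(('top',t,(135,160,300,280)),('scene',s,(270,174,400,250))):
    h=cv2.cvtColor(c['pixels'],cv2.COLOR_BGR2HSV)
    print('deck hsv',h[205,190] if nm=='top' else h[225,290], 'table',h[290,250] if nm=='top' else h[270,200])
    k=cv2.convexHull(box(c,(80,15,125),(115,90,255),r)) 
    p=cv2.approxPolyDP(k,7,True).reshape(-1,2).astype(float);print(nm,p.tolist());print(plane(c,p,45).round(0).tolist())
print('key',plane(t,[(253.3,240.5)],42.5))
E
```

```text
green [256.2 198.7] [301.7 207.8] [571.8  61.3 117.8] 3.8 planes [570.  63. 130.] [580.  58. 130.]
white [214.6 194. ] [337.2 210. ] [587.3 174.2 119.4] 3.0 planes [586. 175. 127.] [592. 171. 127.]
orange [209.1 232.6] [337.3 185.5] [483.3 188.9 111.3] 5.4 planes [482. 190. 125.] [493. 184. 125.]
bar [168.5 180.9] [376.5 214. ] [622.  293.7 139.8] 5.1 planes [622. 296. 143.] [624. 290. 143.]
top [[414.0, 171.0], [431.0, 259.0], [321.0, 275.0], [308.0, 186.0]]
[[653.0, -388.0, 55.0], [401.0, -417.0, 55.0], [364.0, -110.0, 55.0], [617.0, -83.0, 55.0]]
scene [[247.0, 173.0], [257.0, 242.0], [167.0, 255.0], [161.0, 185.0]]
[[370.0, -117.0, 55.0], [655.0, -90.0, 55.0], [688.0, -378.0, 55.0], [407.0, -418.0, 55.0]]
deck hsv [ 76  28 137] table [60 24 95]
top [[290.0, 176.0], [283.0, 272.0], [160.0, 263.0], [179.0, 212.0], [210.0, 181.0]]
[[650.0, -32.0, 45.0], [376.0, -5.0, 45.0], [410.0, 337.0, 45.0], [553.0, 286.0, 45.0], [641.0, 198.0, 45.0]]
deck hsv [ 57  12 190] table [ 60   7 140]
scene [[329.0, 204.0], [327.0, 212.0]]
[[512.0, 161.0, 45.0], [544.0, 150.0, 45.0]]
key [[466.42634352  76.71515226  42.5       ]]
```

```bash
cat >> h.py <<'E'
def st():
    s=env.observe(); Rt=Rn.from_quat(s['tcp_rot']).as_matrix()
    print('t%.2f'%s['t'],'p',np.round(s['eef_pos'],1),'yaw %.4f'%np.arctan2(Rt[1,0],Rt[0,0]),'tilt %.3f'%np.arccos(min(1,-Rt[2,2])),'w %.1f g %.1f'%(s['width'],s['grip_force']),'F',np.round(s['contact_force'],1),'q',np.round(s['joint_positions'],2))
    return s,Rt
def plan(*goals):
    "each goal x,y,z[,yaw]: prints tool-axis travel (unit 0.1 m) and twist z (unit 60deg) from the preceding one"
    s,Rt=st(); p=np.array(s['eef_pos']); y=np.arctan2(Rt[1,0],Rt[0,0])
    for g in goals:
        tw=0
        if len(g)>3: tw=-(g[3]-y)/np.radians(60); y=g[3]
        M=np.array([[np.cos(y),np.sin(y),0],[np.sin(y),-np.cos(y),0],[0,0,-1]])
        print('turn %.3f then travel'%tw,np.round(M.T@(np.array(g[:3])-p)/100,2)); p=np.array(g[:3])
E
echo ok
```

```text
ok
```

Request:
{"fn": "move_arm", "kwargs": {"travel": [[0, 0, -0.3], [0, 0, -0.6], [0, 0, -0.9], [0, 0, -0.9], [0, 0, -0.9]], "twist": [[0, 0, -0.13], [0, 0, -0.26], [0, 0, -0.4], [0, 0, -0.54], [0, 0, -0.54]], "jaw": [1, 1, 1, 1, 1]}}

```text
t: 0.78
eef_pos: [270.0, -591.0, 329.1]
tcp_rot: [0.879, 0.476, 0.0, -0.0]
contact_force: [0.1, 0.5, -0.8]
width: 85.3
grip_force: 0.0
```

Request:
{"fn": "move_arm", "kwargs": {"travel": [[0, 0, 0], [0, 0, 0], [0, 0, 0], [0, 0, 0], [0, 0, 0]], "twist": [[0, 0, -0.14], [0, 0, -0.28], [0, 0, -0.42], [0, 0, -0.55], [0, 0, -0.55]], "jaw": [1, 1, 1, 1, 1]}}

```text
t: 1.4
eef_pos: [270.0, -590.8, 328.5]
tcp_rot: [0.709, 0.706, 0.0, -0.001]
contact_force: [0.2, 0.0, 0.0]
width: 85.9
grip_force: 0.0
```

```bash
python3 -c "
from h import *
plan((500,110,350))"
```

```text
t1.40 p [ 270.  -590.8  328.5] yaw 1.5665 tilt 0.002 w 85.9 g 0.0 F [0.2 0.  0. ] q [ 1.23  0.48 -0.24  1.42  0.11  1.26  0.98]
turn 0.000 then travel [ 7.02  2.27 -0.22]
```

Request:
{"fn": "move_arm", "kwargs": {"travel": [[0.3, 0.15, 0], [0.6, 0.3, 0], [1, 0.5, 0]], "twist": [[0, 0, 0], [0, 0, 0], [0, 0, 0]], "jaw": [1, 1, 1]}}

```text
t: 1.78
eef_pos: [320.1, -490.6, 328.7]
tcp_rot: [0.71, 0.704, -0.0, -0.0]
contact_force: [1.3, 0.5, 0.2]
width: 85.7
grip_force: 0.0
```

Request:
{"fn": "move_arm", "kwargs": {"travel": [[0.3, 0.15, 0], [0.6, 0.3, 0], [1, 0.5, 0]], "twist": [[0, 0, 0], [0, 0, 0], [0, 0, 0]], "jaw": [1, 1, 1]}}

```text
t: 2.15
eef_pos: [370.2, -390.6, 328.9]
tcp_rot: [0.71, 0.704, -0.0, -0.0]
contact_force: [1.2, 0.1, -0.6]
width: 85.4
grip_force: 0.0
```

Request:
{"fn": "move_arm", "kwargs": {"travel": [[0.3, 0.15, 0], [0.6, 0.3, 0], [1, 0.5, 0]], "twist": [[0, 0, 0], [0, 0, 0], [0, 0, 0]], "jaw": [1, 1, 1]}}

```text
t: 2.52
eef_pos: [420.3, -290.7, 329.0]
tcp_rot: [0.71, 0.704, -0.0, -0.0]
contact_force: [0.4, 0.1, -0.2]
width: 85.1
grip_force: 0.0
```

Request:
{"fn": "move_arm", "kwargs": {"travel": [[0.3, 0.15, 0], [0.6, 0.3, 0], [1, 0.5, 0]], "twist": [[0, 0, 0], [0, 0, 0], [0, 0, 0]], "jaw": [1, 1, 1]}}

```text
t: 2.9
eef_pos: [470.4, -190.9, 329.0]
tcp_rot: [0.71, 0.704, -0.0, -0.0]
contact_force: [-0.0, -0.0, 0.7]
width: 85.0
grip_force: 0.0
```

Request:
{"fn": "move_arm", "kwargs": {"travel": [[0.3, 0, 0], [0.6, 0, 0], [1, 0.1, 0]], "twist": [[0, 0, 0], [0, 0, 0], [0, 0, 0]], "jaw": [1, 1, 1]}}

```text
t: 3.28
eef_pos: [480.0, -91.1, 329.0]
tcp_rot: [0.71, 0.704, -0.0, -0.0]
contact_force: [0.1, -0.3, 0.2]
width: 85.4
grip_force: 0.0
```

Request:
{"fn": "move_arm", "kwargs": {"travel": [[0.3, 0, 0], [0.6, 0, -0.1], [1, 0.2, -0.2], [1, 0.2, -0.2]], "twist": [[0, 0, 0], [0, 0, 0], [0, 0, 0], [0, 0, 0]], "jaw": [1, 1, 1, 1]}}

```text
t: 3.78
eef_pos: [501.5, 12.5, 350.0]
tcp_rot: [0.707, 0.707, 0.001, -0.0]
contact_force: [-0.5, 0.1, -0.7]
width: 85.2
grip_force: 0.0
```

```bash
python3 -c "
from h import *
st();snap('wrist','w1');st()"
```

```text
t3.77 p [501.5  12.5 350. ] yaw 1.5712 tilt 0.003 w 85.2 g 0.0 F [-0.5  0.1 -0.7] q [ 0.41  0.22 -0.61  1.76  0.13  1.2  -0.24]
t3.83 p [500.7  10.2 349.3] yaw 1.5692 tilt 0.001 w 85.2 g 0.0 F [ 0.2 -1.2  0.6] q [ 0.41  0.22 -0.61  1.76  0.14  1.2  -0.24]
```

Request:
{"fn": "move_arm", "kwargs": {"travel": [[0.3, 0, 0], [0.6, 0, 0], [1, 0, 0], [1, 0, 0], [1, 0, 0]], "twist": [[0, 0, 0], [0, 0, 0], [0, 0, 0], [0, 0, 0], [0, 0, 0]], "jaw": [1, 1, 1, 1, 1]}}

```text
t: 4.45
eef_pos: [500.5, 107.0, 348.8]
tcp_rot: [0.708, 0.706, -0.001, 0.0]
contact_force: [0.3, -0.8, -0.0]
width: 85.5
grip_force: 0.0
```

```bash
python3 -c "
from h import *
st();snap('wrist','w2');st()
cv2.imwrite('pics/w12.png',np.vstack([cv2.resize(load(f)['pixels'],(400,300),interpolation=3) for f in ('w1','w2')]))"
```

```text
t4.45 p [500.5 107.  348.8] yaw 1.5670 tilt 0.002 w 85.5 g 0.0 F [ 0.3 -0.8 -0. ] q [ 0.25  0.26 -0.66  1.73  0.17  1.21 -0.45]
t4.50 p [500.6 106.7 348.8] yaw 1.5665 tilt 0.001 w 85.3 g 0.0 F [ 0.5 -0.7 -0. ] q [ 0.25  0.26 -0.66  1.73  0.17  1.21 -0.45]
```

View pics/w12.png

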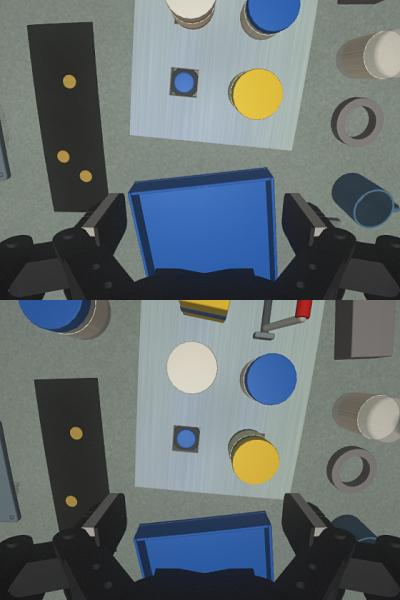

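The two wrist views (shown at 5/7 scale) show the white, blue and yellow lids at (192,367), (270,379) and (255,460) in the lower frame. The exposed blue key is at (185,438), and the carton and lever are cut off at the top edge. One more view, shifted further.

Request:
{"fn": "move_arm", "kwargs": {"travel": [[0.3, 0, 0], [0.6, 0, 0], [1, 0, 0], [1, 0, 0], [1, 0, 0]], "twist": [[0, 0, 0], [0, 0, 0], [0, 0, 0], [0, 0, 0], [0, 0, 0]], "jaw": [1, 1, 1, 1, 1]}}

```text
t: 5.12
eef_pos: [501.2, 206.9, 348.9]
tcp_rot: [0.708, 0.706, -0.001, 0.0]
contact_force: [0.1, -0.6, -1.2]
width: 85.6
grip_force: 0.0
```

```bash
python3 -c "
from h import *
st();snap('wrist','w3')"
```

```text
t5.12 p [501.2 206.9 348.9] yaw 1.5677 tilt 0.001 w 85.6 g 0.0 F [ 0.1 -0.6 -1.2] q [ 0.08  0.33 -0.7   1.66  0.22  1.24 -0.67]
```

Request:
{"fn": "move_arm", "kwargs": {"travel": [[0.3, 0, 0], [0.5, 0, 0], [0.7, 0, 0], [0.7, 0, 0], [0.7, 0, 0]], "twist": [[0, 0, 0], [0, 0, 0], [0, 0, 0], [0, 0, 0], [0, 0, 0]], "jaw": [1, 1, 1, 1, 1]}}

```text
t: 5.8
eef_pos: [501.3, 276.8, 349.1]
tcp_rot: [0.708, 0.706, -0.0, 0.0]
contact_force: [-0.4, -0.6, -0.1]
width: 85.2
grip_force: 0.0
```

```bash
cat > m.py <<'E'
from h import *
Y=((18,130,90),(35,255,255));B=((104,140,60),(125,255,255));W=((0,0,120),(25,75,255));R=((0,150,80),(9,255,255))
def cont(c,lo,hi,n=4):
    h=cv2.cvtColor(c['pixels'],cv2.COLOR_BGR2HSV);m=cv2.inRange(h,lo,hi);m=cv2.morphologyEx(m,cv2.MORPH_OPEN,np.ones((3,3)))
    cs=[k for k in cv2.findContours(m,0,1)[0] if cv2.contourArea(k)>400]
    return cs
def show(f):
    c=load(f)
    for n,(lo,hi) in dict(Y=Y,B=B,W=W,R=R).items():
        for k in cont(c,lo,hi):
            e=cv2.fitEllipse(k);print(f,n,'area',cv2.contourArea(k),'bb',cv2.boundingRect(k),'ell',np.round(e[0],1),np.round(e[1],0))
E
python3 -c "
from m import *
st();snap('wrist','w4')
for f in ('w1','w2','w3','w4'):show(f)
cv2.imwrite('pics/w34.png',np.vstack([cv2.resize(load(f)['pixels'],(400,300),interpolation=3) for f in ('w3','w4')]))"
```

```text
t5.80 p [501.3 276.8 349.1] yaw 1.5680 tilt 0.001 w 85.2 g 0.0 F [-0.4 -0.6 -0.1] q [-0.05  0.39 -0.71  1.58  0.26  1.27 -0.81]
w1 Y area 3821.0 bb (325, 97, 71, 71) ell [360.1 131.3] [69. 71.]
w1 B area 25142.5 bb (179, 243, 209, 151) ell [292.2 315.7] [150. 239.]
w1 B area 585.0 bb (244, 101, 28, 29) ell [257.4 115. ] [27. 28.]
w1 B area 2757.0 bb (345, 0, 75, 47) ell [380.7  19.6] [49. 80.]
w1 W area 3330.5 bb (472, 138, 65, 68) ell [503.9 171.2] [61. 70.]
w1 W area 1623.5 bb (525, 41, 35, 69) ell [545.6  76.4] [34. 67.]
w1 W area 1265.5 bb (232, 0, 70, 26) ell [266.   10.6] [27. 72.]
w2 Y area 3185.0 bb (325, 192, 66, 66) ell [357.6 225.2] [63. 65.]
w2 Y area 993.5 bb (251, 0, 71, 22) ell [297.2   8.4] [19. 86.]
w2 B area 12377.5 bb (187, 306, 196, 88) ell [291.1 347.8] [ 79. 237.]
w2 B area 496.0 bb (247, 182, 27, 25) ell [260.1 193.9] [25. 26.]
w2 B area 3865.0 bb (345, 75, 70, 72) ell [379.6 110.4] [68. 72.]
w2 B area 3126.5 bb (26, 0, 101, 45) ell [75.4 18. ] [ 46. 100.]
w2 W area 1787.0 bb (515, 136, 45, 63) ell [539.2 169.7] [41. 63.]
w2 W area 3639.5 bb (234, 58, 70, 67) e
[... 588 characters left out ...]
) ell [524.8 257.4] [41. 58.]
w3 W area 3010.0 bb (237, 167, 66, 64) ell [270.  200.1] [59. 65.]
w3 R area 1887.5 bb (405, 37, 36, 106) ell [423.  89.] [ 20. 151.]
w4 Y area 1642.0 bb (320, 344, 58, 43) ell [350.  363.6] [39. 59.]
w4 Y area 2190.5 bb (254, 152, 70, 47) ell [288.2 174.9] [40. 79.]
w4 Y area 2435.5 bb (262, 102, 72, 50) ell [297.3 126.6] [43. 81.]
w4 B area 2637.0 bb (338, 248, 62, 57) ell [368.6 276.3] [55. 61.]
w4 B area 5880.5 bb (46, 123, 86, 89) ell [ 88.8 167.1] [82. 92.]
w4 W area 1041.0 bb (490, 293, 40, 47) ell [509.2 317. ] [33. 44.]
w4 W area 2773.5 bb (239, 235, 63, 58) ell [269.8 263.3] [57. 62.]
w4 R area 1628.5 bb (400, 120, 34, 97) ell [416.7 165.7] [ 19. 133.]
```

View pics/w34.png

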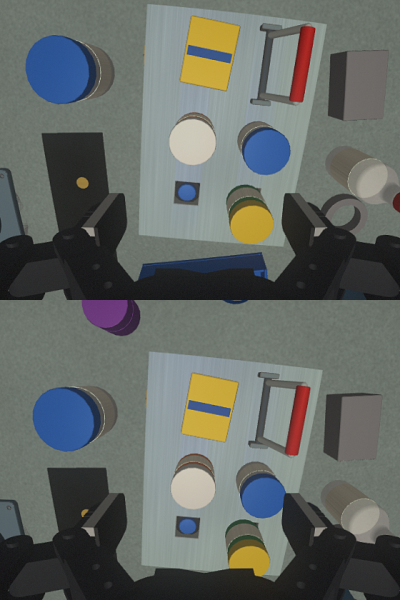

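Both frames now show the whole console. In w3 (shown at 5/7 scale) the carton is at (210,53), the red bar at (302,63), the blue key at (187,192), and the lids at (192,142), (267,152) and (251,222). Now I'll triangulate.

```bash
cat >> m.py <<'E'
def multi(obs):
    A=[];b=[]
    for c,u in obs:
        o,d=ray(c,[u]);d=d[0]/np.linalg.norm(d[0]);P=np.eye(3)-np.outer(d,d);A.append(P);b.append(P@o)
    X=np.linalg.lstsq(np.vstack(A),np.hstack(b),rcond=None)[0]
    return X,[np.round(np.linalg.norm(P@X-q),1) for P,q in zip(A,b)]
def quad(c,lo,hi,roi,eps=6):
    h=cv2.cvtColor(c['pixels'],cv2.COLOR_BGR2HSV);m=cv2.inRange(h,lo,hi);k=np.zeros_like(m);x0,y0,x1,y1=roi
    k[y0:y1,x0:x1]=m[y0:y1,x0:x1];k=cv2.morphologyEx(k,cv2.MORPH_OPEN,np.ones((3,3)));pts=cv2.findNonZero(k)
    return cv2.approxPolyDP(cv2.convexHull(pts),eps,True).reshape(-1,2).astype(float)
E
python3 - <<'E'
from m import *
w={i:load('w%d'%i) for i in(1,2,3,4)}
for n,o in dict(green={1:(360.1,131.3),2:(357.6,225.2),3:(351.8,311.3)},white={2:(379.6,110.4),3:(373.4,212.5),4:(368.6,276.3)},orange={2:(268.5,91.1),3:(270,200.1),4:(269.8,263.3)},key={1:(257.4,115),2:(260.1,193.9),3:(261.2,269.3)},bar={3:(423,89),4:(416.7,168.5)}).items():
    print(n,[x for x in map(lambda v:np.round(v,1),multi([(w[i],u) for i,u in o.items()]))])
for f,roi in((3,(245,10,345,135)),(4,(245,95,345,205))):
    q=quad(w[f],(18,130,90),(35,255,255),roi);print('carton',q.tolist(),plane(w[f],q,125).round(0)[:,:2].tolist())
for f in (3,4):
    c=w[f]; h=cv2.cvtColor(c['pixels'],cv2.COLOR_BGR2HSV)
    print('deck',h[180,225] if f==3 else h[230,225],'table',h[300,50])
q=quad(w[1],(104,140,40),(125,255,255),(175,235,395,420));print('tray',q.tolist(),plane(w[1],q,55).round(0).tolist())
E
```

```text
green [array([574.4,  63.6, 122.2]), array([0.2, 0.4, 0.2])]
white [array([590.1, 177. , 124.5]), array([0.2, 0.3, 0.1])]
orange [array([486.1, 193.3, 129.8]), array([0.7, 1.9, 1.2])]
key [array([470. ,  78.2,  41.1]), array([0.1, 0.1, 0. ])]
bar [array([622.3, 295.4, 148.3]), array([0.1, 0.1])]
carton [[335.0, 36.0], [316.0, 126.0], [252.0, 113.0], [268.0, 22.0]] [[547.0, 342.0], [531.0, 262.0], [471.0, 274.0], [487.0, 354.0]]
carton [[333.0, 115.0], [314.0, 198.0], [254.0, 186.0], [269.0, 102.0]] [[547.0, 342.0], [530.0, 262.0], [471.0, 275.0], [487.0, 354.0]]
deck [ 92  21 158] table [ 60  17 119]
deck [ 94  25 162] table [ 64  17 117]
tray [[387.0, 390.0], [205.0, 387.0], [179.0, 270.0], [196.0, 254.0], [325.0, 240.0], [382.0, 248.0]] [[647.0, -297.0, 55.0], [389.0, -291.0, 55.0], [368.0, -111.0, 55.0], [391.0, -89.0, 55.0], [551.0, -70.0, 55.0], [622.0, -81.0, 55.0]]
```

Heights check out: lids measure 122–130 mm against 125–130 expected, the key 41 against 42.5, and the bar 148 against 143. The carton's top is 61×81 at a yaw of about -0.205. Carton first.

```bash
python3 - <<'E'
from m import *
t=load('top0')
print('bottle cap',plane(t,[(232,124)],190).round(0),'box',plane(t,[(186,138)],60).round(0),'softener',plane(t,[(80,206)],200).round(0))
plan((509,308,200,1.366),(509,308,86))
E
```

```text
bottle cap [[761. 120. 190.]] box [[767. 265.  60.]] softener [[549. 504. 200.]]
t5.85 p [501.3 276.9 349.2] yaw 1.5679 tilt 0.001 w 85.7 g 0.0 F [ 0.3 -0.1 -0.4] q [-0.05  0.39 -0.71  1.58  0.26  1.27 -0.81]
turn 0.193 then travel [0.32 0.01 1.49]
turn 0.000 then travel [0.   0.   1.14]
```

Request:
{"fn": "move_arm", "kwargs": {"travel": [[0, 0, 0], [0, 0, 0.3], [0, 0, 0.6], [0, 0, 0.9], [0, 0, 0.9]], "twist": [[0, 0, 0.1], [0, 0, 0.193], [0, 0, 0.193], [0, 0, 0.193], [0, 0, 0.193]], "jaw": [1, 1, 1, 1, 1]}}

```text
t: 6.48
eef_pos: [500.0, 276.5, 257.4]
tcp_rot: [0.775, 0.631, -0.002, -0.0]
contact_force: [0.1, 0.6, 0.3]
width: 85.6
grip_force: 0.0
```

Request:
{"fn": "move_arm", "kwargs": {"travel": [[0.16, 0, 0.2], [0.32, 0.01, 0.4], [0.32, 0.01, 0.6], [0.32, 0.01, 0.6], [0.32, 0.01, 0.6]], "twist": [[0, 0, 0], [0, 0, 0], [0, 0, 0], [0, 0, 0], [0, 0, 0]], "jaw": [1, 1, 1, 1, 1]}}

```text
t: 7.1
eef_pos: [508.7, 309.3, 200.2]
tcp_rot: [0.775, 0.632, 0.0, 0.0]
contact_force: [-0.2, 0.3, -0.4]
width: 85.2
grip_force: 0.0
```

```bash
python3 - <<'E'
from m import *
plan((509,308,86,1.366))
c=snap('wrist','w5')
q=quad(c,(18,130,90),(35,255,255),(100,0,500,400),8);print(q.tolist(),plane(c,q,125).round(0)[:,:2].tolist())
E
```

```text
t7.10 p [508.7 309.3 200.2] yaw 1.3672 tilt 0.001 w 85.2 g 0.0 F [-0.2  0.3 -0.4] q [-0.18  0.56 -0.61  1.7   0.37  1.   -1.13]
turn 0.001 then travel [-0.01  0.01  1.14]
[[339.0, 164.0], [335.0, 294.0], [238.0, 295.0], [231.0, 165.0]] [[547.0, 343.0], [531.0, 263.0], [472.0, 274.0], [487.0, 354.0]]
```

View pics/w5.png

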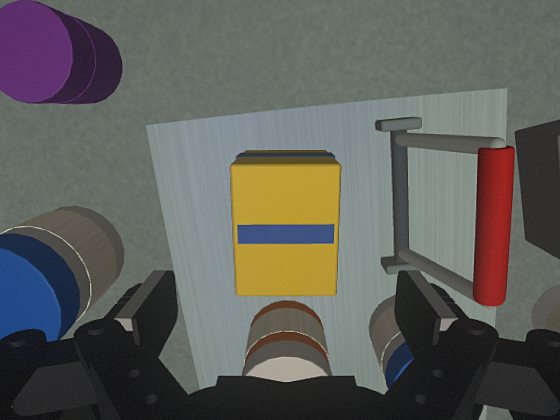

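The carton sits square between the fingers (285,230), and re-measuring agrees within 1 mm. I'll descend and grip.

Request:
{"fn": "move_arm", "kwargs": {"travel": [[0, 0, 0.25], [0, 0, 0.5], [0, 0, 0.75], [0, 0, 1.0], [0, 0, 1.0]], "twist": [[0, 0, 0], [0, 0, 0], [0, 0, 0], [0, 0, 0], [0, 0, 0]], "jaw": [1, 1, 1, 1, 1]}}

```text
t: 7.78
eef_pos: [507.6, 309.0, 98.6]
tcp_rot: [0.775, 0.632, -0.001, 0.0]
contact_force: [-0.2, -0.1, -0.0]
width: 85.6
grip_force: 0.0
```

Request:
{"fn": "move_arm", "kwargs": {"travel": [[0, 0, 0.14], [0, 0, 0.14], [0, 0, 0.14], [0, 0, 0.14], [0, 0, 0.14]], "twist": [[0, 0, 0], [0, 0, 0], [0, 0, 0], [0, 0, 0], [0, 0, 0]], "jaw": [1, 0.5, 0.5, 0.5, 0.5], "squeeze": 40}}

```text
t: 8.4
eef_pos: [508.4, 309.9, 85.7]
tcp_rot: [0.775, 0.632, 0.0, 0.0]
contact_force: [0.5, -0.2, 0.9]
width: 63.3
grip_force: 45.9
```

Request:
{"fn": "move_arm", "kwargs": {"travel": [[0, 0, 0], [0, 0, 0], [0, 0, 0], [0, 0, -0.1], [0, 0, -0.2]], "twist": [[0, 0, 0], [0, 0, 0], [0, 0, 0], [0, 0, 0], [0, 0, 0]], "jaw": [0.5, 0.5, 0.5, 0.5, 0.5]}}

```text
t: 9.02
eef_pos: [507.7, 309.7, 105.4]
tcp_rot: [0.775, 0.632, -0.001, -0.0]
contact_force: [-1.1, -0.5, -2.6]
width: 63.6
grip_force: 45.5
```

```bash
python3 - <<'E'
from m import *
plan((509,308,220),(577,-318,220,1.681))
E
```

```text
t9.03 p [507.7 309.7 105.4] yaw 1.3683 tilt 0.001 w 63.6 g 45.5 F [-1.1 -0.5 -2.6] q [-0.23  0.68 -0.55  1.76  0.46  0.83 -1.2 ]
turn 0.000 then travel [-0.01  0.02 -1.15]
turn -0.299 then travel [-6.3  -0.01  0.  ]
```

Request:
{"fn": "move_arm", "kwargs": {"travel": [[0, 0, -0.3], [0, 0, -0.6], [0, 0, -0.9], [0, 0, -1], [0, 0, -1]], "twist": [[0, 0, 0], [0, 0, 0], [0, 0, 0], [0, 0, 0], [0, 0, 0]], "jaw": [0.5, 0.5, 0.5, 0.5, 0.5]}}

```text
t: 9.65
eef_pos: [508.1, 309.8, 205.4]
tcp_rot: [0.775, 0.632, 0.0, 0.0]
contact_force: [0.1, -0.2, -4.7]
width: 63.3
grip_force: 45.8
```

Request:
{"fn": "move_arm", "kwargs": {"travel": [[0, 0, -0.15], [0, 0, -0.15], [0, 0, -0.15], [0, 0, -0.15]], "twist": [[0, 0, -0.1], [0, 0, -0.2], [0, 0, -0.3], [0, 0, -0.3]], "jaw": [0.5, 0.5, 0.5, 0.5]}}

```text
t: 10.15
eef_pos: [507.4, 309.2, 218.7]
tcp_rot: [0.667, 0.745, -0.001, -0.001]
contact_force: [0.2, 0.0, -3.9]
width: 63.9
grip_force: 45.6
```

Request:
{"fn": "move_arm", "kwargs": {"travel": [[-0.2, 0, 0], [-0.5, 0, 0], [-0.8, 0, 0], [-1, 0, 0]], "twist": [[0, 0, 0], [0, 0, 0], [0, 0, 0], [0, 0, 0]], "jaw": [0.5, 0.5, 0.5, 0.5]}}

```text
t: 10.65
eef_pos: [519.5, 206.9, 219.7]
tcp_rot: [0.668, 0.744, -0.001, 0.0]
contact_force: [0.0, 0.2, -3.8]
width: 63.8
grip_force: 45.6
```

Request:
{"fn": "move_arm", "kwargs": {"travel": [[-0.25, 0, 0], [-0.5, 0, 0], [-0.75, 0, 0], [-1, 0, 0]], "twist": [[0, 0, 0], [0, 0, 0], [0, 0, 0], [0, 0, 0]], "jaw": [0.5, 0.5, 0.5, 0.5]}}

```text
t: 11.15
eef_pos: [530.1, 108.5, 219.9]
tcp_rot: [0.668, 0.744, -0.001, 0.0]
contact_force: [-0.6, 0.3, -3.7]
width: 63.4
grip_force: 45.6
```

Request:
{"fn": "move_arm", "kwargs": {"travel": [[-0.25, 0, 0], [-0.5, 0, 0], [-0.75, 0, 0], [-1, 0, 0]], "twist": [[0, 0, 0], [0, 0, 0], [0, 0, 0], [0, 0, 0]], "jaw": [0.5, 0.5, 0.5, 0.5]}}

```text
t: 11.65
eef_pos: [540.9, 9.3, 219.9]
tcp_rot: [0.668, 0.744, -0.001, -0.0]
contact_force: [0.6, 0.4, -2.6]
width: 64.1
grip_force: 45.6
```

Request:
{"fn": "move_arm", "kwargs": {"travel": [[-0.25, 0, 0], [-0.5, 0, 0], [-0.75, 0, 0], [-1, 0, 0]], "twist": [[0, 0, 0], [0, 0, 0], [0, 0, 0], [0, 0, 0]], "jaw": [0.5, 0.5, 0.5, 0.5]}}

```text
t: 12.15
eef_pos: [551.7, -90.0, 219.9]
tcp_rot: [0.668, 0.744, -0.001, -0.0]
contact_force: [1.1, 0.8, -3.7]
width: 63.5
grip_force: 45.6
```

Request:
{"fn": "move_arm", "kwargs": {"travel": [[-0.25, 0, 0], [-0.5, 0, 0], [-0.75, 0, 0], [-1, 0, 0]], "twist": [[0, 0, 0], [0, 0, 0], [0, 0, 0], [0, 0, 0]], "jaw": [0.5, 0.5, 0.5, 0.5]}}

```text
t: 12.65
eef_pos: [562.6, -189.2, 219.8]
tcp_rot: [0.668, 0.744, -0.001, -0.0]
contact_force: [0.3, 0.8, -3.5]
width: 63.9
grip_force: 45.6
```

Request:
{"fn": "move_arm", "kwargs": {"travel": [[-0.25, 0, 0], [-0.5, 0, 0], [-0.75, 0, 0], [-1, 0, 0], [-1, 0, 0]], "twist": [[0, 0, 0], [0, 0, 0], [0, 0, 0], [0, 0, 0], [0, 0, 0]], "jaw": [0.5, 0.5, 0.5, 0.5, 0.5]}}

```text
t: 13.28
eef_pos: [573.7, -290.4, 219.7]
tcp_rot: [0.669, 0.744, -0.001, 0.0]
contact_force: [-0.8, -0.3, -3.3]
width: 63.7
grip_force: 45.6
```

```bash
python3 - <<'E'
from m import *
plan((577,-318,150,1.681),(577,-318,48))
c=snap('wrist','w6')
E
```

```text
t13.28 p [ 573.7 -290.4  219.7] yaw 1.6769 tilt 0.002 w 63.7 g 45.6 F [-0.8 -0.3 -3.3] q [ 0.79  0.61 -0.58  1.55  0.37  1.09  0.23]
turn -0.004 then travel [-0.28  0.    0.7 ]
turn 0.000 then travel [0.   0.   1.02]
```

View pics/w6.png

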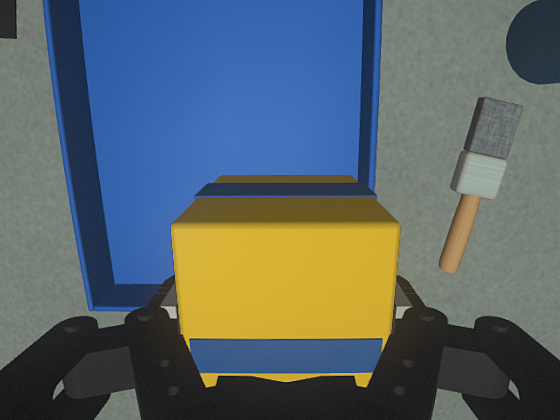

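The carton is held square in the fingers, with the tray's left wall at (45–92, 0–308), its right wall at about (378,0) and its end wall at row 308. I'll check the tray pose from these edges before lowering.

```bash
python3 - <<'E'
from m import *
c=load('w6')
print(plane(c,[(45,5),(92,308),(150,308),(382,5),(378,150)],55).round(0).tolist())
r=np.array([[np.cos(.11),np.sin(.11)],[-np.sin(.11),np.cos(.11)]])
for p in plane(c,[(45,5),(92,308),(150,308),(382,5),(378,150)],55): print((r@(p[:2]-[511,-249.5])).round(1))
E
```

```text
[[375.0, -159.0, 55.0], [407.0, -414.0, 55.0], [462.0, -407.0, 55.0], [630.0, -137.0, 55.0], [644.0, -244.0, 55.0]]
[-125.1  104.8]
[-121.4 -152. ]
[ -65.9 -151. ]
[130.8  99. ]
[133.   -8.9]
```

Request:
{"fn": "move_arm", "kwargs": {"travel": [[-0.14, 0.02, 0], [-0.27, 0.03, 0], [-0.27, 0.03, 0.3], [-0.27, 0.03, 0.6], [-0.27, 0.03, 0.8]], "twist": [[0, 0, 0], [0, 0, 0], [0, 0, 0], [0, 0, 0], [0, 0, 0]], "jaw": [0.5, 0.5, 0.5, 0.5, 0.5]}}

```text
t: 13.95
eef_pos: [580.4, -313.4, 138.7]
tcp_rot: [0.667, 0.745, -0.0, -0.001]
contact_force: [-0.4, 0.2, -3.8]
width: 63.4
grip_force: 45.6
```

Request:
{"fn": "move_arm", "kwargs": {"travel": [[0, 0, 0.25], [0, 0, 0.5], [0, 0, 0.7], [0, 0, 0.85], [0, 0, 0.91]], "twist": [[0, 0, 0], [0, 0, 0], [0, 0, 0], [0, 0, 0], [0, 0, 0]], "jaw": [0.5, 0.5, 0.5, 0.5, 0.5]}}

```text
t: 14.58
eef_pos: [580.7, -312.9, 48.5]
tcp_rot: [0.667, 0.745, -0.0, -0.0]
contact_force: [0.2, 0.6, -3.8]
width: 63.5
grip_force: 45.6
```

Request:
{"fn": "move_arm", "kwargs": {"travel": [[0, 0, 0], [0, 0, 0], [0, 0, 0], [0, 0, 0], [0, 0, 0]], "twist": [[0, 0, 0], [0, 0, 0], [0, 0, 0], [0, 0, 0], [0, 0, 0]], "jaw": [0.5, 0.5, 0.85, 0.85, 0.85]}}

```text
t: 15.2
eef_pos: [581.2, -313.0, 49.8]
tcp_rot: [0.667, 0.745, 0.0, 0.0]
contact_force: [0.2, -0.2, -0.3]
width: 72.7
grip_force: 0.0
```

Request:
{"fn": "move_arm", "kwargs": {"travel": [[0, 0, -0.2], [0, 0, -0.4], [0, 0, -0.7], [0, 0, -1], [0, 0, -1]], "twist": [[0, 0, 0], [0, 0, 0], [0, 0, 0], [0, 0, 0], [0, 0, 0]], "jaw": [0.85, 0.85, 0.85, 1, 1]}}

```text
t: 15.82
eef_pos: [583.2, -313.6, 153.8]
tcp_rot: [0.667, 0.745, 0.001, 0.003]
contact_force: [0.3, -0.2, -0.2]
width: 85.5
grip_force: 0.0
```

Request:
{"fn": "move_arm", "kwargs": {"travel": [[0, 0, -0.3], [0, 0, -0.6], [0, 0, -0.7], [0, 0, -0.7]], "twist": [[0, 0, 0.1], [0, 0, 0.2], [0, 0, 0.2], [0, 0, 0.2]], "jaw": [1, 1, 1, 1]}}

```text
t: 16.32
eef_pos: [580.9, -312.9, 219.4]
tcp_rot: [0.74, 0.672, -0.0, 0.0]
contact_force: [0.2, -0.8, 0.4]
width: 85.7
grip_force: 0.0
```

```bash
python3 - <<'E'
from m import *
plan((574,63,220,1.47))
c=snap('top','t1')
q=quad(c,(18,130,90),(35,255,255),(300,160,440,280));print('carton',q.tolist(),plane(c,q,86).round(0)[:,:2].tolist())
E
```

```text
t16.32 p [ 580.9 -312.9  219.4] yaw 1.4749 tilt 0.001 w 85.7 g 0.0 F [ 0.2 -0.8  0.4] q [ 0.77  0.63 -0.53  1.5   0.34  1.1   0.08]
turn 0.005 then travel [ 3.73 -0.45 -0.01]
carton [[407.0, 198.0], [380.0, 208.0], [376.0, 187.0], [402.0, 183.0]] [[569.0, -355.0], [543.0, -278.0], [603.0, -271.0], [612.0, -344.0]]
```

Request:
{"fn": "move_arm", "kwargs": {"travel": [[0.25, 0, 0], [0.6, -0.05, 0], [1, -0.12, 0]], "twist": [[0, 0, 0], [0, 0, 0], [0, 0, 0]], "jaw": [1, 1, 1]}}

```text
t: 16.75
eef_pos: [577.7, -211.5, 217.4]
tcp_rot: [0.741, 0.672, -0.001, -0.001]
contact_force: [0.9, -0.2, -0.6]
width: 85.6
grip_force: 0.0
```

Request:
{"fn": "move_arm", "kwargs": {"travel": [[0.35, -0.05, 0], [0.7, -0.1, 0], [1, -0.12, 0]], "twist": [[0, 0, 0], [0, 0, 0], [0, 0, 0]], "jaw": [1, 1, 1]}}

```text
t: 17.12
eef_pos: [575.4, -110.0, 217.7]
tcp_rot: [0.74, 0.672, -0.001, -0.001]
contact_force: [0.7, -0.7, 0.4]
width: 85.4
grip_force: 0.0
```

Request:
{"fn": "move_arm", "kwargs": {"travel": [[0.35, -0.05, 0], [0.7, -0.1, 0], [1, -0.12, 0]], "twist": [[0, 0, 0], [0, 0, 0], [0, 0, 0]], "jaw": [1, 1, 1]}}

```text
t: 17.5
eef_pos: [573.2, -9.5, 217.7]
tcp_rot: [0.74, 0.672, -0.001, -0.001]
contact_force: [0.7, 0.2, -0.3]
width: 85.3
grip_force: 0.0
```

Request:
{"fn": "move_arm", "kwargs": {"travel": [[0.25, -0.05, 0], [0.5, -0.08, 0], [0.73, -0.09, 0], [0.73, -0.09, 0], [0.73, -0.09, 0]], "twist": [[0, 0, 0], [0, 0, 0], [0, 0, 0], [0, 0, 0], [0, 0, 0]], "jaw": [1, 1, 1, 1, 1]}}

```text
t: 18.12
eef_pos: [572.2, 61.4, 218.3]
tcp_rot: [0.741, 0.672, -0.001, -0.0]
contact_force: [-0.2, 0.2, -0.5]
width: 85.2
grip_force: 0.0
```

```bash
cat >> m.py <<'E'
def lid(f,col,z,near):
    c=load(f);best=[]
    for k in cont(c,*col):
        e=cv2.fitEllipse(k);p=plane(c,[e[0]],z)[0];best.append((np.hypot(*(p[:2]-near)),p.round(1),np.round(e[0],1),np.round(e[1],0)))
    best.sort(key=lambda b:b[0]);print(f,best[:2])
E
python3 - <<'E'
from m import *
plan((574,63,90))
snap('wrist','w7');snap('top','t2')
lid('w7',Y,130,(574,63));lid('w7',B,127,(590,177));lid('w7',W,125,(486,193))
lid('t2',B,127,(590,177));lid('t2',W,125,(486,193))
E
```

```text
t18.12 p [572.2  61.4 218.3] yaw 1.4725 tilt 0.002 w 85.2 g 0.0 F [-0.2  0.2 -0.5] q [ 0.27  0.51 -0.61  1.73  0.34  1.01 -0.56]
turn 0.000 then travel [0.02 0.02 1.28]
w7 [(np.float64(2.2248095711587212), array([573.9,  65.2, 130. ]), array([286.9, 218.9]), array([100., 104.]))]
w7 [(np.float64(7.298459239336744), array([589.6, 169.7, 127. ]), array([296.4,  38.6]), array([ 94., 122.])), (np.float64(123.00531386711303), array([500.5,  92.6, 127. ]), array([165.5, 186.6]), array([34., 37.]))]
w7 [(np.float64(9.202598312593329), array([485.6, 183.8, 125. ]), array([115.5,  35.4]), array([ 87., 115.])), (np.float64(265.59579759752745), array([741.5, 120.4, 125. ]), array([548.6, 105.4]), array([26., 84.]))]
t2 [(np.float64(4.628001158371548), array([585.9, 174.8, 127. ]), array([214.6, 194. ]), array([23., 23.])), (np.float64(314.0459392069613), array([295.9, 287.1, 127. ]), array([171.2, 304.8]), array([34., 36.]))]
t2 [(np.float64(5.7747934669301495), array([481.7, 189.1, 125. ]), array([209.4, 232.6]), array([23., 23.])), (np.float64(653.1019660365117), array([1134.9,  266.7,  125. ]), array([181.6,   7.5]), array([19., 66.]))]
```

Request:
{"fn": "move_arm", "kwargs": {"travel": [[0.03, 0.02, 0.2], [0.03, 0.02, 0.4], [0.03, 0.02, 0.6], [0.03, 0.02, 0.8], [0.03, 0.02, 1.0]], "twist": [[0, 0, 0], [0, 0, 0], [0, 0, 0], [0, 0, 0], [0, 0, 0]], "jaw": [1, 1, 1, 1, 1]}}

```text
t: 18.85
eef_pos: [574.7, 65.5, 117.7]
tcp_rot: [0.741, 0.672, -0.0, -0.0]
contact_force: [0.3, 0.2, 0.4]
width: 85.2
grip_force: 0.0
```

Request:
{"fn": "move_arm", "kwargs": {"travel": [[0, 0, 0.2], [0, 0, 0.3], [0, 0, 0.3], [0, 0, 0.3], [0, 0, 0.3]], "twist": [[0, 0, 0], [0, 0, 0], [0, 0, 0], [0, 0, 0], [0, 0, 0]], "jaw": [1, 1, 0.5, 0.5, 0.5], "squeeze": 40}}

```text
t: 19.48
eef_pos: [575.1, 65.4, 89.7]
tcp_rot: [0.741, 0.672, 0.0, 0.0]
contact_force: [0.7, -0.5, -3.2]
width: 65.1
grip_force: 44.9
```

Request:
{"fn": "move_arm", "kwargs": {"travel": [[0, 0, 0], [0, 0, 0], [0, 0, 0], [0, 0, -0.2], [0, 0, -0.4]], "twist": [[0, 0, 0], [0, 0, 0], [0, 0, 0], [0, 0, 0], [0, 0, 0]], "jaw": [0.5, 0.5, 0.5, 0.5, 0.5]}}

```text
t: 20.1
eef_pos: [575.2, 65.7, 131.0]
tcp_rot: [0.741, 0.672, 0.0, 0.0]
contact_force: [-0.2, -0.4, -2.4]
width: 65.3
grip_force: 45.5
```

Request:
{"fn": "move_arm", "kwargs": {"travel": [[0, 0, -0.2], [0, 0, -0.4], [0, 0, -0.7], [0, 0, -0.9], [0, 0, -0.9]], "twist": [[0, 0, -0.05], [0, 0, -0.1], [0, 0, -0.15], [0, 0, -0.2], [0, 0, -0.2]], "jaw": [0.5, 0.5, 0.5, 0.5, 0.5]}}

```text
t: 20.72
eef_pos: [576.2, 65.9, 222.1]
tcp_rot: [0.667, 0.745, 0.002, 0.002]
contact_force: [-0.4, -0.3, -2.8]
width: 65.2
grip_force: 45.5
```

```bash
python3 - <<'E'
from m import *
plan((465,-328,218),(465,-328,51))
E
```

```text
t20.73 p [576.2  65.9 222.1] yaw 1.6817 tilt 0.005 w 65.2 g 45.5 F [-0.4 -0.3 -2.8] q [ 0.3   0.52 -0.67  1.72  0.37  1.02 -0.39]
turn 0.000 then travel [-3.79 -1.54  0.04]
turn 0.000 then travel [0.   0.   1.67]
```

Request:
{"fn": "move_arm", "kwargs": {"travel": [[-0.2, -0.1, 0], [-0.45, -0.2, 0], [-0.7, -0.3, 0], [-0.95, -0.39, 0]], "twist": [[0, 0, 0], [0, 0, 0], [0, 0, 0], [0, 0, 0]], "jaw": [0.5, 0.5, 0.5, 0.5]}}

```text
t: 21.22
eef_pos: [545.8, -34.1, 218.8]
tcp_rot: [0.667, 0.745, -0.0, -0.0]
contact_force: [-0.4, -0.3, -3.5]
width: 65.3
grip_force: 45.6
```

Request:
{"fn": "move_arm", "kwargs": {"travel": [[-0.25, -0.1, 0], [-0.5, -0.2, 0], [-0.75, -0.3, 0], [-0.95, -0.39, 0]], "twist": [[0, 0, 0], [0, 0, 0], [0, 0, 0], [0, 0, 0]], "jaw": [0.5, 0.5, 0.5, 0.5]}}

```text
t: 21.72
eef_pos: [517.6, -133.1, 218.8]
tcp_rot: [0.667, 0.745, -0.0, -0.0]
contact_force: [0.3, 0.5, -2.2]
width: 65.2
grip_force: 45.6
```

Request:
{"fn": "move_arm", "kwargs": {"travel": [[-0.25, -0.1, 0], [-0.5, -0.2, 0], [-0.75, -0.3, 0], [-0.95, -0.38, 0]], "twist": [[0, 0, 0], [0, 0, 0], [0, 0, 0], [0, 0, 0]], "jaw": [0.5, 0.5, 0.5, 0.5]}}

```text
t: 22.22
eef_pos: [490.3, -231.7, 218.8]
tcp_rot: [0.667, 0.745, -0.0, -0.0]
contact_force: [0.3, -0.2, -2.4]
width: 65.2
grip_force: 45.6
```

Request:
{"fn": "move_arm", "kwargs": {"travel": [[-0.25, -0.1, 0], [-0.5, -0.2, 0], [-0.75, -0.3, 0], [-0.94, -0.38, 0], [-0.94, -0.38, 0]], "twist": [[0, 0, 0], [0, 0, 0], [0, 0, 0], [0, 0, 0], [0, 0, 0]], "jaw": [0.5, 0.5, 0.5, 0.5, 0.5]}}

```text
t: 22.85
eef_pos: [463.0, -329.9, 218.9]
tcp_rot: [0.668, 0.744, -0.0, -0.0]
contact_force: [-0.1, 0.5, -3.8]
width: 65.5
grip_force: 45.6
```

Request:
{"fn": "move_arm", "kwargs": {"travel": [[0, 0, 0.2], [0, 0, 0.4], [0, 0, 0.6], [0, 0, 0.8], [0, 0, 0.8]], "twist": [[0, 0, 0], [0, 0, 0], [0, 0, 0], [0, 0, 0], [0, 0, 0]], "jaw": [0.5, 0.5, 0.5, 0.5, 0.5]}}

```text
t: 23.48
eef_pos: [462.9, -327.4, 137.3]
tcp_rot: [0.666, 0.746, -0.0, -0.002]
contact_force: [-1.0, -0.3, -3.1]
width: 65.1
grip_force: 45.6
```

```bash
python3 - <<'E'
from m import *
plan((465,-328,52,1.681))
E
```

```text
t23.48 p [ 462.9 -327.4  137.3] yaw 1.6826 tilt 0.004 w 65.1 g 45.6 F [-1.  -0.3 -3.1] q [ 0.94  0.59 -0.55  1.81  0.4   0.85  0.32]
turn 0.002 then travel [-0.01  0.02  0.85]
```

Request:
{"fn": "move_arm", "kwargs": {"travel": [[0, 0, 0.25], [0, 0, 0.5], [0, 0, 0.7], [0, 0, 0.82], [0, 0, 0.87]], "twist": [[0, 0, 0], [0, 0, 0], [0, 0, 0], [0, 0, 0], [0, 0, 0]], "jaw": [0.5, 0.5, 0.5, 0.5, 0.5]}}

```text
t: 24.1
eef_pos: [464.1, -328.3, 51.9]
tcp_rot: [0.667, 0.745, -0.0, -0.0]
contact_force: [-0.3, -1.0, -2.9]
width: 65.5
grip_force: 45.6
```

Request:
{"fn": "move_arm", "kwargs": {"travel": [[0, 0, 0], [0, 0, 0], [0, 0, 0], [0, 0, 0], [0, 0, 0]], "twist": [[0, 0, 0], [0, 0, 0], [0, 0, 0], [0, 0, 0], [0, 0, 0]], "jaw": [0.5, 0.5, 0.87, 0.87, 0.87]}}

```text
t: 24.72
eef_pos: [464.2, -328.4, 52.6]
tcp_rot: [0.667, 0.745, 0.0, 0.0]
contact_force: [0.5, -0.2, -0.1]
width: 74.1
grip_force: 0.0
```

Request:
{"fn": "move_arm", "kwargs": {"travel": [[0, 0, -0.2], [0, 0, -0.4], [0, 0, -0.7], [0, 0, -1], [0, 0, -1]], "twist": [[0, 0, 0], [0, 0, 0], [0, 0, 0], [0, 0, 0], [0, 0, 0]], "jaw": [0.87, 0.87, 0.87, 1, 1]}}

```text
t: 25.35
eef_pos: [465.9, -329.3, 156.1]
tcp_rot: [0.667, 0.745, 0.0, 0.003]
contact_force: [-0.1, -0.7, -0.4]
width: 85.5
grip_force: 0.0
```

Request:
{"fn": "move_arm", "kwargs": {"travel": [[0, 0, -0.3], [0, 0, -0.6], [0, 0, -0.7], [0, 0, -0.7]], "twist": [[0, 0, 0.1], [0, 0, 0.2], [0, 0, 0.2], [0, 0, 0.2]], "jaw": [1, 1, 1, 1]}}

```text
t: 25.85
eef_pos: [463.9, -328.4, 222.4]
tcp_rot: [0.74, 0.672, -0.0, 0.0]
contact_force: [0.1, 0.5, -0.6]
width: 85.4
grip_force: 0.0
```

```bash
python3 - <<'E'
from m import *
plan((589,176,220,1.47))
c=snap('top','t3');lid('t3',Y,91,(465,-328));lid('t3',B,127,(590,177));lid('t3',W,125,(486,193))
E
```

```text
t25.85 p [ 463.9 -328.4  222.4] yaw 1.4748 tilt 0.001 w 85.4 g 0.0 F [ 0.1  0.5 -0.6] q [ 0.95  0.47 -0.55  1.75  0.29  1.    0.2 ]
turn 0.005 then travel [5.14 0.74 0.02]
t3 [(np.float64(3.4333122799844316), array([ 462. , -329.7,   91. ]), array([401. , 236.4]), array([23., 23.])), (np.float64(436.8257258664687), array([ 674.5, -711.3,   91. ]), array([533.6, 157.3]), array([24., 56.]))]
t3 [(np.float64(4.628001158371548), array([585.9, 174.8, 127. ]), array([214.6, 194. ]), array([23., 23.])), (np.float64(313.9936106379303), array([296. , 287.1, 127. ]), array([171.2, 304.7]), array([34., 36.]))]
t3 [(np.float64(5.6998343300241245), array([481.6, 189.3, 125. ]), array([209.3, 232.6]), array([23., 24.])), (np.float64(653.1038834706818), array([1134.9,  266.9,  125. ]), array([181.5,   7.5]), array([19., 66.]))]
```

Request:
{"fn": "move_arm", "kwargs": {"travel": [[0.25, 0, 0], [0.6, 0.08, 0], [1, 0.15, 0]], "twist": [[0, 0, 0], [0, 0, 0], [0, 0, 0]], "jaw": [1, 1, 1]}}

```text
t: 26.28
eef_pos: [487.9, -229.4, 220.7]
tcp_rot: [0.741, 0.672, -0.0, -0.001]
contact_force: [0.9, 0.5, 0.1]
width: 85.3
grip_force: 0.0
```

Request:
{"fn": "move_arm", "kwargs": {"travel": [[0.35, 0.05, 0], [0.7, 0.1, 0], [1, 0.15, 0]], "twist": [[0, 0, 0], [0, 0, 0], [0, 0, 0]], "jaw": [1, 1, 1]}}

```text
t: 26.65
eef_pos: [512.7, -130.6, 220.8]
tcp_rot: [0.74, 0.672, -0.001, -0.001]
contact_force: [0.2, 0.7, 1.4]
width: 85.3
grip_force: 0.0
```

Request:
{"fn": "move_arm", "kwargs": {"travel": [[0.35, 0.05, 0], [0.7, 0.1, 0], [1, 0.15, 0]], "twist": [[0, 0, 0], [0, 0, 0], [0, 0, 0]], "jaw": [1, 1, 1]}}

```text
t: 27.02
eef_pos: [537.3, -32.7, 220.8]
tcp_rot: [0.74, 0.672, -0.001, -0.001]
contact_force: [0.9, 0.0, 0.1]
width: 85.6
grip_force: 0.0
```

Request:
{"fn": "move_arm", "kwargs": {"travel": [[0.35, 0.05, 0], [0.7, 0.1, 0], [1, 0.15, 0]], "twist": [[0, 0, 0], [0, 0, 0], [0, 0, 0]], "jaw": [1, 1, 1]}}

```text
t: 27.4
eef_pos: [562.0, 65.2, 220.7]
tcp_rot: [0.74, 0.672, -0.001, -0.001]
contact_force: [-0.8, -0.3, -0.1]
width: 85.7
grip_force: 0.0
```

Request:
{"fn": "move_arm", "kwargs": {"travel": [[0.35, 0.05, 0], [0.7, 0.1, 0], [1, 0.14, 0], [1, 0.14, 0], [1, 0.14, 0]], "twist": [[0, 0, 0], [0, 0, 0], [0, 0, 0], [0, 0, 0], [0, 0, 0]], "jaw": [1, 1, 1, 1, 1]}}

```text
t: 28.02
eef_pos: [585.9, 160.9, 221.0]
tcp_rot: [0.741, 0.672, -0.001, -0.0]
contact_force: [0.0, 0.1, 0.6]
width: 85.6
grip_force: 0.0
```

```bash
python3 - <<'E'
from m import *
snap('wrist','w8')
lid('w8',B,127,(590,177));lid('w8',W,125,(486,193))
plan((589.5,176.5,89))
E
```

```text
w8 [(np.float64(1.017997979863584), array([590.5, 177.9, 127. ]), array([289.3, 196. ]), array([100., 103.]))]
w8 [(np.float64(1.012128243511886), array([486.6, 192.2, 125. ]), array([126. , 189.2]), array([ 93., 104.])), (np.float64(127.24466183186865), array([583.3, 111. , 125. ]), array([288. , 291.1]), array([30., 33.]))]
t28.07 p [586.2 160.4 221.2] yaw 1.4720 tilt 0.002 w 85.6 g 0.0 F [ 0.4  0.  -0.4] q [ 0.11  0.57 -0.63  1.64  0.37  1.06 -0.74]
turn 0.000 then travel [0.16 0.02 1.32]
```

Request:
{"fn": "move_arm", "kwargs": {"travel": [[0.1, 0.02, 0], [0.17, 0.02, 0.2], [0.17, 0.02, 0.5], [0.17, 0.02, 0.8], [0.17, 0.02, 1.0]], "twist": [[0, 0, 0], [0, 0, 0], [0, 0, 0], [0, 0, 0], [0, 0, 0]], "jaw": [1, 1, 1, 1, 1]}}

```text
t: 28.7
eef_pos: [589.0, 178.7, 119.7]
tcp_rot: [0.741, 0.672, -0.001, -0.001]
contact_force: [0.5, 0.6, 0.5]
width: 85.4
grip_force: 0.0
```

Request:
{"fn": "move_arm", "kwargs": {"travel": [[0, 0, 0.2], [0, 0, 0.33], [0, 0, 0.33], [0, 0, 0.33], [0, 0, 0.33]], "twist": [[0, 0, 0], [0, 0, 0], [0, 0, 0], [0, 0, 0], [0, 0, 0]], "jaw": [1, 1, 0.5, 0.5, 0.5], "squeeze": 40}}

```text
t: 29.32
eef_pos: [590.6, 178.9, 89.9]
tcp_rot: [0.741, 0.672, 0.0, 0.0]
contact_force: [0.6, 0.8, -1.7]
width: 65.3
grip_force: 44.6
```

Request:
{"fn": "move_arm", "kwargs": {"travel": [[0, 0, 0], [0, 0, 0], [0, 0, 0], [0, 0, -0.2], [0, 0, -0.4]], "twist": [[0, 0, 0], [0, 0, 0], [0, 0, 0], [0, 0, 0], [0, 0, 0]], "jaw": [0.5, 0.5, 0.5, 0.5, 0.5]}}

```text
t: 29.95
eef_pos: [590.4, 179.1, 131.1]
tcp_rot: [0.741, 0.672, 0.0, 0.0]
contact_force: [0.5, -0.4, -1.1]
width: 65.5
grip_force: 45.1
```

Request:
{"fn": "move_arm", "kwargs": {"travel": [[0, 0, -0.2], [0, 0, -0.4], [0, 0, -0.7], [0, 0, -0.9], [0, 0, -0.9]], "twist": [[0, 0, -0.05], [0, 0, -0.1], [0, 0, -0.15], [0, 0, -0.2], [0, 0, -0.2]], "jaw": [0.5, 0.5, 0.5, 0.5, 0.5]}}

```text
t: 30.58
eef_pos: [591.4, 179.5, 222.3]
tcp_rot: [0.667, 0.745, 0.002, 0.001]
contact_force: [0.2, 0.6, -2.0]
width: 65.0
grip_force: 45.0
```

```bash
python3 - <<'E'
from m import *
plan((563,-167,218),(563,-167,51))
E
```

```text
t30.57 p [591.4 179.5 222.3] yaw 1.6817 tilt 0.005 w 65.0 g 45.0 F [ 0.2  0.6 -2. ] q [ 0.11  0.59 -0.68  1.62  0.41  1.08 -0.58]
turn 0.000 then travel [-3.41 -0.67  0.04]
turn 0.000 then travel [0.   0.   1.67]
```

Request:
{"fn": "move_arm", "kwargs": {"travel": [[-0.2, 0, 0], [-0.4, -0.1, 0], [-0.65, -0.13, 0], [-0.85, -0.17, 0]], "twist": [[0, 0, 0], [0, 0, 0], [0, 0, 0], [0, 0, 0]], "jaw": [0.5, 0.5, 0.5, 0.5]}}

```text
t: 31.08
eef_pos: [582.3, 89.4, 218.3]
tcp_rot: [0.668, 0.745, -0.001, -0.0]
contact_force: [0.4, -0.2, -0.8]
width: 64.9
grip_force: 45.0
```

Request:
{"fn": "move_arm", "kwargs": {"travel": [[-0.2, -0.04, 0], [-0.45, -0.1, 0], [-0.65, -0.13, 0], [-0.85, -0.17, 0]], "twist": [[0, 0, 0], [0, 0, 0], [0, 0, 0], [0, 0, 0]], "jaw": [0.5, 0.5, 0.5, 0.5]}}

```text
t: 31.58
eef_pos: [575.3, 5.0, 219.3]
tcp_rot: [0.667, 0.745, 0.0, -0.0]
contact_force: [0.6, 0.4, -2.5]
width: 65.2
grip_force: 45.0
```

Request:
{"fn": "move_arm", "kwargs": {"travel": [[-0.2, -0.04, 0], [-0.45, -0.1, 0], [-0.65, -0.13, 0], [-0.85, -0.17, 0]], "twist": [[0, 0, 0], [0, 0, 0], [0, 0, 0], [0, 0, 0]], "jaw": [0.5, 0.5, 0.5, 0.5]}}

```text
t: 32.08
eef_pos: [567.9, -81.3, 219.3]
tcp_rot: [0.667, 0.745, 0.0, -0.0]
contact_force: [-0.2, 0.5, -2.3]
width: 65.5
grip_force: 45.0
```

Request:
{"fn": "move_arm", "kwargs": {"travel": [[-0.2, -0.04, 0], [-0.45, -0.1, 0], [-0.65, -0.13, 0], [-0.85, -0.16, 0], [-0.85, -0.16, 0]], "twist": [[0, 0, 0], [0, 0, 0], [0, 0, 0], [0, 0, 0], [0, 0, 0]], "jaw": [0.5, 0.5, 0.5, 0.5, 0.5]}}

```text
t: 32.7
eef_pos: [561.2, -168.7, 219.0]
tcp_rot: [0.668, 0.744, -0.0, 0.0]
contact_force: [0.6, 0.2, -2.8]
width: 65.2
grip_force: 45.0
```

Request:
{"fn": "move_arm", "kwargs": {"travel": [[0, 0, 0.2], [0, 0, 0.4], [0, 0, 0.6], [0, 0, 0.8], [0, 0, 0.8]], "twist": [[0, 0, 0], [0, 0, 0], [0, 0, 0], [0, 0, 0], [0, 0, 0]], "jaw": [0.5, 0.5, 0.5, 0.5, 0.5]}}

```text
t: 33.33
eef_pos: [560.0, -166.1, 137.1]
tcp_rot: [0.666, 0.746, -0.001, -0.002]
contact_force: [-0.0, 0.5, -1.0]
width: 65.4
grip_force: 45.1
```

```bash
python3 - <<'E'
from m import *
plan((563,-167,52,1.681))
E
```

```text
t33.33 p [ 560.  -166.1  137.1] yaw 1.6828 tilt 0.004 w 65.4 g 45.1 F [-0.   0.5 -1. ] q [ 0.65  0.63 -0.6   1.77  0.45  0.89 -0.04]
turn 0.002 then travel [-0.01  0.03  0.85]
```

Request:
{"fn": "move_arm", "kwargs": {"travel": [[0, 0.01, 0.25], [0, 0.02, 0.5], [0, 0.02, 0.7], [0, 0.02, 0.82], [0, 0.02, 0.87]], "twist": [[0, 0, 0], [0, 0, 0], [0, 0, 0], [0, 0, 0], [0, 0, 0]], "jaw": [0.5, 0.5, 0.5, 0.5, 0.5]}}

```text
t: 33.95
eef_pos: [563.4, -166.2, 51.9]
tcp_rot: [0.667, 0.745, -0.0, -0.0]
contact_force: [0.4, 0.1, -2.1]
width: 65.3
grip_force: 45.1
```

Request:
{"fn": "move_arm", "kwargs": {"travel": [[0, 0, 0], [0, 0, 0], [0, 0, 0], [0, 0, 0], [0, 0, 0]], "twist": [[0, 0, 0], [0, 0, 0], [0, 0, 0], [0, 0, 0], [0, 0, 0]], "jaw": [0.5, 0.5, 0.87, 0.87, 0.87]}}

```text
t: 34.58
eef_pos: [563.6, -166.3, 52.5]
tcp_rot: [0.667, 0.745, 0.0, 0.0]
contact_force: [1.2, -0.5, 0.2]
width: 74.5
grip_force: 0.0
```

Request:
{"fn": "move_arm", "kwargs": {"travel": [[0, 0, -0.2], [0, 0, -0.4], [0, 0, -0.7], [0, 0, -1], [0, 0, -1]], "twist": [[0, 0, 0], [0, 0, 0], [0, 0, 0], [0, 0, 0], [0, 0, 0]], "jaw": [0.87, 0.87, 0.87, 1, 1]}}

```text
t: 35.2
eef_pos: [565.6, -166.6, 156.2]
tcp_rot: [0.667, 0.745, 0.001, 0.003]
contact_force: [0.4, -0.2, 0.5]
width: 85.6
grip_force: 0.0
```

Request:
{"fn": "move_arm", "kwargs": {"travel": [[0, 0, -0.3], [0, 0, -0.6], [0, 0, -0.7], [0, 0, -0.7]], "twist": [[0, 0, 0.1], [0, 0, 0.2], [0, 0, 0.2], [0, 0, 0.2]], "jaw": [1, 1, 1, 1]}}

```text
t: 35.7
eef_pos: [563.4, -166.3, 222.3]
tcp_rot: [0.74, 0.672, -0.0, 0.0]
contact_force: [0.1, -0.3, -0.2]
width: 85.5
grip_force: 0.0
```

```bash
python3 - <<'E'
from m import *
plan((487,192,220,1.47))
c=snap('top','t4');lid('t4',Y,91,(465,-328));lid('t4',B,88,(563,-167));lid('t4',W,125,(486,193))
E
```

```text
t35.70 p [ 563.4 -166.3  222.3] yaw 1.4749 tilt 0.001 w 85.5 g 0.0 F [ 0.1 -0.3 -0.2] q [ 0.65  0.52 -0.61  1.7   0.34  1.03 -0.16]
turn 0.005 then travel [ 3.49 -1.12  0.02]
t4 [(np.float64(436.80217332427617), array([ 674.5, -711.3,   91. ]), array([533.6, 157.3]), array([24., 56.]))]
t4 [(np.float64(97.43004266848148), array([ 467.1, -149.6,   88. ]), array([334.9, 236.3]), array([ 46., 103.])), (np.float64(204.8914726295301), array([ 519.7, -367.3,   88. ]), array([413. , 215.4]), array([13., 95.]))]
t4 [(np.float64(5.607191655118565), array([481.7, 189.4, 125. ]), array([209.3, 232.6]), array([23., 24.])), (np.float64(653.1785813374028), array([1134.9,  267.4,  125. ]), array([181.4,   7.5]), array([19., 67.]))]
```

Request:
{"fn": "move_arm", "kwargs": {"travel": [[0.25, -0.1, 0], [0.55, -0.2, 0], [0.87, -0.28, 0]], "twist": [[0, 0, 0], [0, 0, 0], [0, 0, 0]], "jaw": [1, 1, 1]}}

```text
t: 36.12
eef_pos: [542.7, -76.4, 220.7]
tcp_rot: [0.741, 0.672, -0.001, -0.001]
contact_force: [-0.2, 0.9, 1.0]
width: 85.2
grip_force: 0.0
```

Request:
{"fn": "move_arm", "kwargs": {"travel": [[0.3, -0.1, 0], [0.6, -0.2, 0], [0.87, -0.28, 0]], "twist": [[0, 0, 0], [0, 0, 0], [0, 0, 0]], "jaw": [1, 1, 1]}}

```text
t: 36.5
eef_pos: [523.4, 13.3, 220.8]
tcp_rot: [0.74, 0.672, -0.001, -0.001]
contact_force: [-0.7, -0.7, -0.3]
width: 85.5
grip_force: 0.0
```

Request:
{"fn": "move_arm", "kwargs": {"travel": [[0.3, -0.1, 0], [0.6, -0.2, 0], [0.87, -0.28, 0]], "twist": [[0, 0, 0], [0, 0, 0], [0, 0, 0]], "jaw": [1, 1, 1]}}

```text
t: 36.88
eef_pos: [504.1, 102.5, 220.9]
tcp_rot: [0.74, 0.672, -0.001, -0.001]
contact_force: [0.3, 0.6, -0.5]
width: 85.3
grip_force: 0.0
```

Request:
{"fn": "move_arm", "kwargs": {"travel": [[0.3, -0.1, 0], [0.6, -0.2, 0], [0.86, -0.28, 0], [0.86, -0.28, 0], [0.86, -0.28, 0]], "twist": [[0, 0, 0], [0, 0, 0], [0, 0, 0], [0, 0, 0], [0, 0, 0]], "jaw": [1, 1, 1, 1, 1]}}

```text
t: 37.5
eef_pos: [485.6, 188.8, 221.3]
tcp_rot: [0.741, 0.672, -0.001, -0.0]
contact_force: [-0.0, -0.7, 0.0]
width: 85.6
grip_force: 0.0
```

```bash
python3 - <<'E'
from m import *
snap('wrist','w9')
lid('w9',W,125,(486,193))
c=snap('top','t5');lid('t5',Y,91,(465,-328));lid('t5',B,88,(563,-167))
q=quad(c,(18,130,90),(35,255,255),(360,175,420,220));print('carton',q.tolist(),plane(c,q,86).round(0)[:,:2].tolist())
plan((486.5,192.5,89))
E
```

```text
w9 [(np.float64(2.2452909179136116), array([486.3, 190.8, 125. ]), array([285.4, 218.3]), array([ 90., 102.]))]
t5 [(np.float64(3.91492918525608), array([ 461.8, -330.3,   91. ]), array([401.2, 236.4]), array([23., 24.])), (np.float64(436.79214920611076), array([ 674.5, -711.2,   91. ]), array([533.5, 157.3]), array([24., 56.]))]
t5 [(np.float64(97.74345733458291), array([ 497.2, -239.2,   88. ]), array([367. , 224.6]), array([104., 128.])), (np.float64(533.9029468036031), array([295.8, 295.2,  88. ]), array([171.2, 304.7]), array([34., 36.]))]
carton [[408.0, 204.0], [380.0, 208.0], [377.0, 187.0], [405.0, 183.0]] [[552.0, -356.0], [543.0, -278.0], [603.0, -273.0], [612.0, -352.0]]
t37.60 p [486.  188.5 221.6] yaw 1.4713 tilt 0.001 w 85.3 g 0.0 F [0.6 0.6 0.2] q [ 0.11  0.43 -0.71  1.86  0.34  0.97 -0.85]
turn 0.000 then travel [0.04 0.   1.33]
```

Request:
{"fn": "move_arm", "kwargs": {"travel": [[0.03, 0, 0.2], [0.03, 0, 0.4], [0.03, 0, 0.6], [0.03, 0, 0.8], [0.03, 0, 1.0]], "twist": [[0, 0, 0], [0, 0, 0], [0, 0, 0], [0, 0, 0], [0, 0, 0]], "jaw": [1, 1, 1, 1, 1]}}

```text
t: 38.22
eef_pos: [485.8, 192.4, 120.4]
tcp_rot: [0.741, 0.671, -0.001, -0.0]
contact_force: [0.5, 0.8, -0.3]
width: 85.7
grip_force: 0.0
```

Request:
{"fn": "move_arm", "kwargs": {"travel": [[0, 0, 0.2], [0, 0, 0.33], [0, 0, 0.33], [0, 0, 0.33], [0, 0, 0.33]], "twist": [[0, 0, 0], [0, 0, 0], [0, 0, 0], [0, 0, 0], [0, 0, 0]], "jaw": [1, 1, 0.5, 0.5, 0.5], "squeeze": 40}}

```text
t: 38.85
eef_pos: [486.4, 193.0, 89.6]
tcp_rot: [0.741, 0.672, 0.0, 0.0]
contact_force: [0.1, 0.4, -3.4]
width: 65.6
grip_force: 44.9
```

Request:
{"fn": "move_arm", "kwargs": {"travel": [[0, 0, 0], [0, 0, 0], [0, 0, 0], [0, 0, -0.2], [0, 0, -0.4]], "twist": [[0, 0, 0], [0, 0, 0], [0, 0, 0], [0, 0, 0], [0, 0, 0]], "jaw": [0.5, 0.5, 0.5, 0.5, 0.5]}}

```text
t: 39.48
eef_pos: [486.3, 193.3, 130.9]
tcp_rot: [0.741, 0.672, 0.0, 0.0]
contact_force: [-0.1, -0.1, -2.0]
width: 65.3
grip_force: 45.5
```

Request:
{"fn": "move_arm", "kwargs": {"travel": [[0, 0, -0.2], [0, 0, -0.4], [0, 0, -0.7], [0, 0, -0.9], [0, 0, -0.9]], "twist": [[0, 0, -0.05], [0, 0, -0.1], [0, 0, -0.15], [0, 0, -0.2], [0, 0, -0.2]], "jaw": [0.5, 0.5, 0.5, 0.5, 0.5]}}

```text
t: 40.1
eef_pos: [487.3, 193.6, 221.8]
tcp_rot: [0.667, 0.745, 0.002, 0.001]
contact_force: [0.1, 0.8, -3.0]
width: 65.3
grip_force: 45.5
```

```bash
python3 - <<'E'
from m import *
plan((448,-180,218),(448,-180,51))
E
```

```text
t40.10 p [487.3 193.6 221.8] yaw 1.6817 tilt 0.005 w 65.3 g 45.5 F [ 0.1  0.8 -3. ] q [ 0.14  0.45 -0.77  1.86  0.37  0.98 -0.68]
turn 0.000 then travel [-3.67 -0.8   0.04]
turn 0.000 then travel [0.   0.   1.67]
```

Request:
{"fn": "move_arm", "kwargs": {"travel": [[-0.2, 0, 0], [-0.45, -0.1, 0], [-0.7, -0.15, 0], [-0.92, -0.2, 0]], "twist": [[0, 0, 0], [0, 0, 0], [0, 0, 0], [0, 0, 0]], "jaw": [0.5, 0.5, 0.5, 0.5]}}

```text
t: 40.6
eef_pos: [475.8, 98.1, 218.8]
tcp_rot: [0.667, 0.745, -0.001, -0.0]
contact_force: [-0.5, -0.3, -2.9]
width: 65.5
grip_force: 45.5
```

Request:
{"fn": "move_arm", "kwargs": {"travel": [[-0.25, -0.05, 0], [-0.5, -0.1, 0], [-0.7, -0.15, 0], [-0.92, -0.2, 0]], "twist": [[0, 0, 0], [0, 0, 0], [0, 0, 0], [0, 0, 0]], "jaw": [0.5, 0.5, 0.5, 0.5]}}

```text
t: 41.1
eef_pos: [466.2, 5.0, 218.9]
tcp_rot: [0.667, 0.745, -0.0, -0.0]
contact_force: [0.6, 0.9, -2.2]
width: 65.2
grip_force: 45.5
```

Request:
{"fn": "move_arm", "kwargs": {"travel": [[-0.25, -0.05, 0], [-0.5, -0.1, 0], [-0.7, -0.15, 0], [-0.92, -0.2, 0]], "twist": [[0, 0, 0], [0, 0, 0], [0, 0, 0], [0, 0, 0]], "jaw": [0.5, 0.5, 0.5, 0.5]}}

```text
t: 41.6
eef_pos: [456.6, -88.5, 219.0]
tcp_rot: [0.667, 0.745, -0.0, -0.0]
contact_force: [-0.4, 1.2, -2.4]
width: 65.1
grip_force: 45.5
```

Request:
{"fn": "move_arm", "kwargs": {"travel": [[-0.25, -0.05, 0], [-0.5, -0.1, 0], [-0.7, -0.15, 0], [-0.91, -0.18, 0], [-0.91, -0.18, 0]], "twist": [[0, 0, 0], [0, 0, 0], [0, 0, 0], [0, 0, 0], [0, 0, 0]], "jaw": [0.5, 0.5, 0.5, 0.5, 0.5]}}

```text
t: 42.22
eef_pos: [448.7, -181.8, 218.8]
tcp_rot: [0.668, 0.744, -0.0, -0.0]
contact_force: [0.2, 0.8, -2.4]
width: 64.8
grip_force: 45.5
```

Request:
{"fn": "move_arm", "kwargs": {"travel": [[0, 0, 0.2], [0, 0, 0.4], [0, 0, 0.6], [0, 0, 0.8], [0, 0, 0.8]], "twist": [[0, 0, 0], [0, 0, 0], [0, 0, 0], [0, 0, 0], [0, 0, 0]], "jaw": [0.5, 0.5, 0.5, 0.5, 0.5]}}

```text
t: 42.85
eef_pos: [448.4, -178.9, 138.2]
tcp_rot: [0.666, 0.746, -0.0, -0.002]
contact_force: [-0.5, 0.2, -2.5]
width: 64.9
grip_force: 45.6
```

```bash
python3 - <<'E'
from m import *
plan((448,-180,52,1.681))
E
```

```text
t42.85 p [ 448.4 -178.9  138.2] yaw 1.6833 tilt 0.003 w 64.9 g 45.6 F [-0.5  0.2 -2.5] q [ 0.79  0.48 -0.62  2.02  0.4   0.76  0.04]
turn 0.002 then travel [-0.01 -0.    0.86]
```

Request:
{"fn": "move_arm", "kwargs": {"travel": [[0, 0, 0.25], [0, 0, 0.5], [0, 0, 0.7], [0, 0, 0.82], [0, 0, 0.87]], "twist": [[0, 0, 0], [0, 0, 0], [0, 0, 0], [0, 0, 0], [0, 0, 0]], "jaw": [0.5, 0.5, 0.5, 0.5, 0.5]}}

```text
t: 43.48
eef_pos: [449.8, -180.2, 52.4]
tcp_rot: [0.667, 0.745, 0.0, 0.0]
contact_force: [0.0, -0.4, -2.9]
width: 65.1
grip_force: 45.6
```

Request:
{"fn": "move_arm", "kwargs": {"travel": [[0, 0, 0], [0, 0, 0], [0, 0, 0], [0, 0, 0], [0, 0, 0]], "twist": [[0, 0, 0], [0, 0, 0], [0, 0, 0], [0, 0, 0], [0, 0, 0]], "jaw": [0.5, 0.5, 0.87, 0.87, 0.87]}}

```text
t: 44.1
eef_pos: [449.7, -180.5, 52.5]
tcp_rot: [0.667, 0.745, 0.0, 0.0]
contact_force: [-0.5, 0.1, -0.1]
width: 74.4
grip_force: 0.0
```

Request:
{"fn": "move_arm", "kwargs": {"travel": [[0, 0, -0.2], [0, 0, -0.4], [0, 0, -0.7], [0, 0, -1], [0, 0, -1]], "twist": [[0, 0, 0], [0, 0, 0], [0, 0, 0], [0, 0, 0], [0, 0, 0]], "jaw": [0.87, 0.87, 0.87, 1, 1]}}

```text
t: 44.72
eef_pos: [451.0, -181.0, 154.2]
tcp_rot: [0.667, 0.745, 0.001, 0.002]
contact_force: [-0.4, -0.5, -0.1]
width: 85.4
grip_force: 0.0
```

Request:
{"fn": "move_arm", "kwargs": {"travel": [[0, 0, -0.3], [0, 0, -0.6], [0, 0, -0.9], [0, 0, -0.9]], "twist": [[0, 0, 0.1], [0, 0, 0.2], [0, 0, 0.2], [0, 0, 0.2]], "jaw": [1, 1, 1, 1]}}

```text
t: 45.22
eef_pos: [450.5, -180.8, 243.5]
tcp_rot: [0.741, 0.672, 0.0, 0.002]
contact_force: [0.1, 0.7, -0.5]
width: 85.8
grip_force: 0.0
```

```bash
python3 - <<'E'
from m import *
plan((520,130,245,1.47))
E
```

```text
t45.23 p [ 450.5 -180.8  243.5] yaw 1.4727 tilt 0.003 w 85.8 g 0.0 F [ 0.1  0.7 -0.5] q [ 0.84  0.32 -0.66  1.93  0.24  0.97 -0.03]
turn 0.003 then travel [ 3.16  0.38 -0.02]
```

Request:
{"fn": "move_arm", "kwargs": {"travel": [[0.25, 0, 0], [0.6, 0.08, 0], [1, 0.13, 0]], "twist": [[0, 0, 0], [0, 0, 0], [0, 0, 0]], "jaw": [1, 1, 1]}}

```text
t: 45.6
eef_pos: [471.6, -81.7, 240.7]
tcp_rot: [0.741, 0.671, -0.001, -0.001]
contact_force: [0.2, 0.0, 0.4]
width: 85.0
grip_force: 0.0
```

Request:
{"fn": "move_arm", "kwargs": {"travel": [[0.35, 0, 0], [0.7, 0.1, 0], [1, 0.13, 0]], "twist": [[0, 0, 0], [0, 0, 0], [0, 0, 0]], "jaw": [1, 1, 1]}}

```text
t: 45.98
eef_pos: [494.5, 17.3, 240.7]
tcp_rot: [0.741, 0.672, -0.001, -0.001]
contact_force: [-0.5, -0.6, 0.6]
width: 85.4
grip_force: 0.0
```

Request:
{"fn": "move_arm", "kwargs": {"travel": [[0.35, 0, 0], [0.7, 0.1, -0.2], [1, 0.13, -0.5], [1, 0.13, -0.5], [1, 0.13, -0.5]], "twist": [[0, 0, 0], [0, 0, 0], [0, 0, 0], [0, 0, 0], [0, 0, 0]], "jaw": [1, 1, 1, 1, 1]}}

```text
t: 46.6
eef_pos: [516.9, 113.2, 290.5]
tcp_rot: [0.741, 0.671, -0.001, -0.0]
contact_force: [-1.1, -1.1, -0.7]
width: 85.5
grip_force: 0.0
```

```bash
python3 - <<'E'
from m import *
st();c=snap('wrist','w10');t=snap('top','t6')
cv2.imwrite('pics/v6.png',np.vstack([cv2.resize(c['pixels'],(440,330)),cv2.resize(t['pixels'][160:290,140:440],None,fx=1.4667,fy=2.0)[:260,:440]]))
E
```

```text
t46.60 p [516.9 113.2 290.5] yaw 1.4724 tilt 0.003 w 85.5 g 0.0 F [-1.1 -1.1 -0.7] q [ 0.3   0.37 -0.76  1.77  0.28  1.12 -0.65]
```

View pics/v6.png

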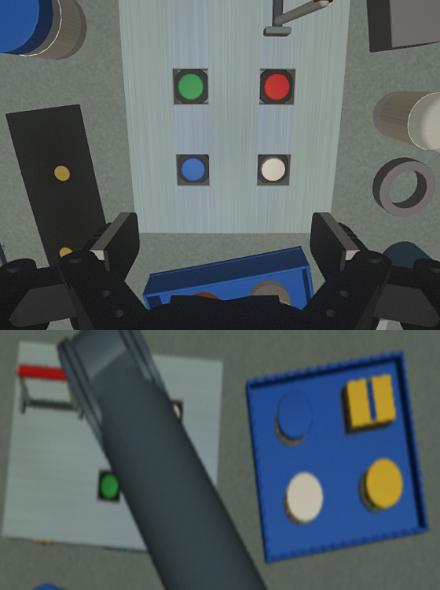

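Wrist view (scaled): green key (191,86), red (277,86), blue (193,170), white (273,170). All four items stand apart in the tray. Next I'll measure the keys and the bar.

```bash
python3 - <<'E'
from m import *
c=load('w10');S=560/440
h=cv2.cvtColor(c['pixels'],cv2.COLOR_BGR2HSV)
P={}
for n,(u,v),(lo,hi) in(('green',(191,86),((40,80,60),(85,255,255))),('red',(277,86),R),('blue',(193,170),B),('white',(273,170),((0,0,140),(40,80,255)))):
    u*=S;v*=S;m=np.zeros(h.shape[:2],np.uint8);s=(slice(int(v-24),int(v+24)),slice(int(u-24),int(u+24)));m[s]=cv2.inRange(h,lo,hi)[s]
    k=max(cv2.findContours(m,0,1)[0],key=cv2.contourArea);e=cv2.fitEllipse(k);P[n]=plane(c,[e[0]],42.5)[0][:2];print(n,np.round(e[0],1),np.round(e[1],1),P[n].round(1))
ctr=sum(P.values())/4;dx=(P['red']+P['white']-P['green']-P['blue'])/2;dy=(P['green']+P['red']-P['blue']-P['white'])/2
print('pitch',np.linalg.norm(dx),np.linalg.norm(dy),'yaw',np.arctan2(dx[1],dx[0]),np.arctan2(-dy[0],dy[1]))
yw=(np.arctan2(dx[1],dx[0])+np.arctan2(-dy[0],dy[1]))/2
cen=ctr+50*np.array([-np.sin(yw),np.cos(yw)]);print('console',cen.round(1),yw)
for f,u in(('w3',(423,89)),('w4',(416.7,168.5))):
    p=plane(load(f),[u],143)[0][:2];d=p-cen;print(p.round(1),'in console',np.array([d@[np.cos(yw),np.sin(yw)],d@[-np.sin(yw),np.cos(yw)]]).round(1))
plan((622,295,215,1.5708+yw))
E
```

```text
green [242.7 109.8] [32.1 32.9] [481.2 187.5]
red [351.8 110. ] [31.5 32.9] [589.8 176.8]
blue [245.4 215.1] [28.  29.2] [470.3  78.7]
white [347.4 215.4] [27.3 29.2] [579.1  67.8]
pitch 109.25108839452035 109.4639372336756 yaw -0.09922788215913746 -0.09887192339104149
console [535.1 177.5] -0.09904990277508947
[624.1 295.7] in console [ 76.9 126.5]
[624.3 294.6] in console [ 77.3 125.4]
t46.70 p [516.9 112.7 290.6] yaw 1.4712 tilt 0.003 w 85.5 g 0.0 F [0.4 0.4 0. ] q [ 0.3   0.37 -0.76  1.77  0.28  1.12 -0.65]
turn -0.000 then travel [1.92 0.87 0.76]
```

Request:
{"fn": "move_arm", "kwargs": {"travel": [[0.25, 0.1, 0], [0.6, 0.25, 0], [0.96, 0.44, 0]], "twist": [[0, 0, 0], [0, 0, 0], [0, 0, 0]], "jaw": [1, 1, 1]}}

```text
t: 47.08
eef_pos: [571.2, 204.6, 291.1]
tcp_rot: [0.742, 0.671, -0.001, 0.0]
contact_force: [0.9, 0.0, 0.1]
width: 86.1
grip_force: 0.0
```

Request:
{"fn": "move_arm", "kwargs": {"travel": [[0.35, 0.1, 0.1], [0.6, 0.3, 0.3], [0.96, 0.45, 0.6], [0.96, 0.45, 0.7], [0.96, 0.45, 0.7]], "twist": [[0, 0, 0], [0, 0, 0], [0, 0, 0], [0, 0, 0], [0, 0, 0]], "jaw": [1, 1, 1, 0.7, 0.7]}}

```text
t: 47.7
eef_pos: [624.5, 294.8, 220.7]
tcp_rot: [0.741, 0.671, -0.002, 0.0]
contact_force: [-0.5, -0.3, 0.5]
width: 59.8
grip_force: 0.0
```

```bash
python3 - <<'E'
from m import *
c=snap('wrist','w11')
for k in cont(c,*R):
    r=cv2.minAreaRect(k);print(r,plane(c,[r[0]],143).round(1),cv2.boundingRect(k))
plan((624,295,132))
E
```

```text
((261.7500305175781, 316.2500305175781), (31.11269760131836, 30.405588150024414), 45.0) [[603.9 237.9 143. ]] (245, 302, 34, 30)
((283.5, 231.0), (144.0, 29.0), 90.0) [[623.7 294.3 143. ]] (269, 159, 30, 145)
t47.75 p [625.1 294.8 222. ] yaw 1.4713 tilt 0.002 w 59.6 g 0.0 F [ 0.8 -0.5  0.8] q [-0.09  0.72 -0.68  1.4   0.46  1.18 -0.92]
turn 0.000 then travel [ 0.   -0.01  0.9 ]
```

View pics/w11.png

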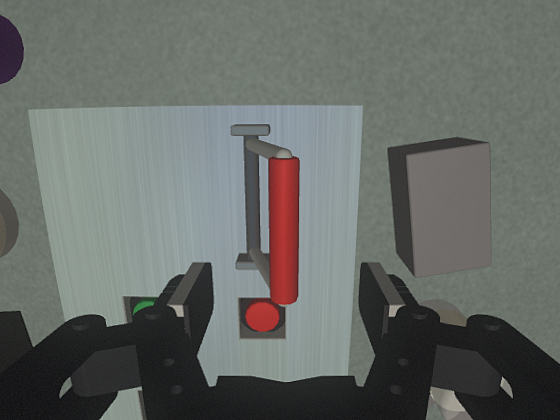

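The bar's centre (284,231) is aligned between the fingers and measures (623.7, 294.3). I'll descend and pinch it.

Request:
{"fn": "move_arm", "kwargs": {"travel": [[0, 0, 0.25], [0, -0.01, 0.5], [0, -0.01, 0.7], [0, -0.01, 0.9], [0, -0.01, 0.9]], "twist": [[0, 0, 0], [0, 0, 0], [0, 0, 0], [0, 0, 0], [0, 0, 0]], "jaw": [0.7, 0.7, 0.7, 0.7, 0.7]}}

```text
t: 48.38
eef_pos: [623.3, 295.9, 130.8]
tcp_rot: [0.741, 0.672, -0.001, -0.0]
contact_force: [-1.1, -0.0, 0.3]
width: 59.6
grip_force: 0.0
```

Request:
{"fn": "move_arm", "kwargs": {"travel": [[0, 0, 0], [0, 0, 0], [0, 0, 0], [0, 0, 0], [0, 0, 0]], "twist": [[0, 0, 0], [0, 0, 0], [0, 0, 0], [0, 0, 0], [0, 0, 0]], "jaw": [0.4, 0.2, 0, 0, 0], "squeeze": 50}}

```text
t: 49.0
eef_pos: [623.6, 297.4, 133.5]
tcp_rot: [0.741, 0.672, 0.0, -0.0]
contact_force: [-3.2, -0.8, 5.7]
width: 16.1
grip_force: 48.8
```

Request:
{"fn": "move_arm", "kwargs": {"travel": [[0, 0, 0], [0, 0, 0], [0, 0, 0], [0, 0, 0], [0, 0, 0]], "twist": [[0, 0, 0], [0, 0, 0], [0, 0, 0], [0, 0, 0], [0, 0, 0]], "jaw": [0, 0, 0, 0, 0]}}

```text
t: 49.62
eef_pos: [623.7, 297.3, 133.4]
tcp_rot: [0.741, 0.672, 0.0, -0.0]
contact_force: [-4.1, -1.1, 5.8]
width: 16.4
grip_force: 48.8
```

```bash
python3 - <<'E'
from m import *
st()
a0=np.arctan2(27,86)
for q in np.arange(0,1.05,.1):
    print('%.1f'%q,'y %.2f z %.2f'%((90*np.sin(a0-q)-27)/100,-(90*np.cos(a0-q)-86)/100))
E
```

```text
t49.62 p [623.7 297.3 133.4] yaw 1.4732 tilt 0.000 w 16.4 g 48.8 F [-4.1 -1.1  5.8] q [-0.12  0.81 -0.64  1.47  0.52  1.04 -0.97]
0.0 y -0.00 z 0.00
0.1 y -0.09 z -0.02
0.2 y -0.18 z -0.04
0.3 y -0.27 z -0.04
0.4 y -0.36 z -0.04
0.5 y -0.45 z -0.02
0.6 y -0.53 z -0.00
0.7 y -0.62 z 0.03
0.8 y -0.70 z 0.07
0.9 y -0.78 z 0.12
1.0 y -0.85 z 0.17
```

Request:
{"fn": "move_arm", "kwargs": {"travel": [[0, 0, 0], [0, 0, 0], [0, 0, 0.08], [0, 0, 0.08], [0, 0, 0.08]], "twist": [[0, 0, 0], [0, 0, 0], [0, 0, 0], [0, 0, 0], [0, 0, 0]], "jaw": [0.35, 0.35, 0.35, 0.35, 0.35]}}

```text
t: 50.25
eef_pos: [623.9, 296.7, 124.0]
tcp_rot: [0.741, 0.672, -0.0, -0.0]
contact_force: [1.1, -0.2, -0.2]
width: 29.9
grip_force: 0.0
```

Request:
{"fn": "move_arm", "kwargs": {"travel": [[0, 0, 0], [0, 0, 0], [0, 0, 0], [0, 0, 0], [0, 0, 0]], "twist": [[0, 0, 0], [0, 0, 0], [0, 0, 0], [0, 0, 0], [0, 0, 0]], "jaw": [0.2, 0, 0, 0, 0]}}

```text
t: 50.88
eef_pos: [623.6, 296.9, 124.4]
tcp_rot: [0.741, 0.672, -0.0, -0.0]
contact_force: [-3.8, -1.2, 3.2]
width: 16.9
grip_force: 48.9
```

```bash
python3 - <<'E'
from m import *
st()
E
```

```text
t50.88 p [623.6 296.9 124.4] yaw 1.4731 tilt 0.001 w 16.9 g 48.9 F [-3.8 -1.2  3.2] q [-0.12  0.82 -0.63  1.47  0.53  1.03 -0.97]
```

Request:
{"fn": "move_arm", "kwargs": {"travel": [[0, -0.09, -0.02], [0, -0.18, -0.04], [0, -0.27, -0.04], [0, -0.36, -0.04], [0, -0.45, -0.02]], "twist": [[0, 0, 0], [0, 0, 0], [0, 0, 0], [0, 0, 0], [0, 0, 0]], "jaw": [0, 0, 0, 0, 0]}}

```text
t: 51.5
eef_pos: [586.7, 300.8, 130.2]
tcp_rot: [0.742, 0.67, 0.007, 0.004]
contact_force: [9.5, -3.9, 17.3]
width: 16.3
grip_force: 51.4
```

Request:
{"fn": "move_arm", "kwargs": {"travel": [[0, -0.08, 0.02], [0, -0.17, 0.05], [0, -0.25, 0.09], [0, -0.33, 0.14], [0, -0.37, 0.17]], "twist": [[0, 0, 0], [0, 0, 0], [0, 0, 0], [0, 0, 0], [0, 0, 0]], "jaw": [0, 0, 0, 0, 0]}}

```text
t: 52.12
eef_pos: [548.6, 304.5, 112.5]
tcp_rot: [0.742, 0.671, 0.005, 0.003]
contact_force: [6.2, -3.3, 11.2]
width: 16.4
grip_force: 55.5
```

```bash
python3 - <<'E'
from m import *
s,_=st();yw=-.099
print((np.array(s['eef_pos'])-[623.6,296.9,124.4])@[np.cos(yw),np.sin(yw),0])
E
```

```text
t52.12 p [548.6 304.5 112.5] yaw 1.4704 tilt 0.012 w 16.4 g 55.5 F [ 6.2 -3.3 11.2] q [-0.14  0.74 -0.64  1.67  0.54  0.9  -1.1 ]
-75.4017233311554
```

Request:
{"fn": "move_arm", "kwargs": {"travel": [[0, -0.04, 0.02], [0, -0.08, 0.05], [0, -0.1, 0.06], [0, -0.1, 0.06], [0, -0.1, 0.06]], "twist": [[0, 0, 0], [0, 0, 0], [0, 0, 0], [0, 0, 0], [0, 0, 0]], "jaw": [0, 0, 0, 0, 0]}}

```text
t: 52.75
eef_pos: [540.3, 305.4, 106.3]
tcp_rot: [0.742, 0.67, 0.006, 0.003]
contact_force: [12.6, -1.9, 7.1]
width: 16.6
grip_force: 55.2
```

```bash
python3 - <<'E'
from m import *
s,_=st();yw=-.099
print((np.array(s['eef_pos'])-[623.6,296.9,124.4])@[np.cos(yw),np.sin(yw),0])
c=snap('wrist','w12');t=snap('top','t7');sc=snap('scene','s7')
for n,x in(('w',c),('t',t),('s',sc)):
    for k in cont(x,*R) if n=='w' else [k for k in cv2.findContours(cv2.inRange(cv2.cvtColor(x['pixels'],cv2.COLOR_BGR2HSV),*R),0,1)[0] if cv2.contourArea(k)>25]:
        r=cv2.minAreaRect(k);p=plane(x,[r[0]],126)[0][:2];d=p-[535.1,177.5];print(n,np.round(r[0]),np.round(r[1]),p.round(1),'cons',np.array([d@[np.cos(yw),np.sin(yw)],d@[-np.sin(yw),np.cos(yw)]]).round(1))
cv2.imwrite('pics/v7.png',np.vstack([cv2.resize(c['pixels'],(400,300)),cv2.resize(sc['pixels'][150:270,270:430],(400,300))]))
E
```

```text
t52.75 p [540.3 305.4 106.3] yaw 1.4695 tilt 0.014 w 16.6 g 55.2 F [12.6 -1.9  7.1] q [-0.15  0.74 -0.63  1.69  0.55  0.88 -1.12]
-83.73302573038335
w [286. 294.] [175.  52.] [541.8 314.3] cons [ -6.9 136.8]
t [537. 206.] [23. 44.] [ 532.3 -688.2] cons [  82.8 -861.8]
t [218. 200.] [11. 10.] [570.8 165.8] cons [36.7 -8.2]
t [232. 123.] [11. 11.] [786.4 127.2] cons [255.1 -25.3]
s [328. 250.] [8. 9.] [736.1 127.7] cons [205.  -29.6]
s [334. 224.] [7. 9.] [645.8 156.5] cons [112.3  -9.9]
s [ 68. 208.] [20. 40.] [ 538.5 -693.1] cons [  89.4 -866. ]
s [366. 195.] [ 4. 11.] [537.8 274.2] cons [-6.9 96.5]
```

View pics/v7.png

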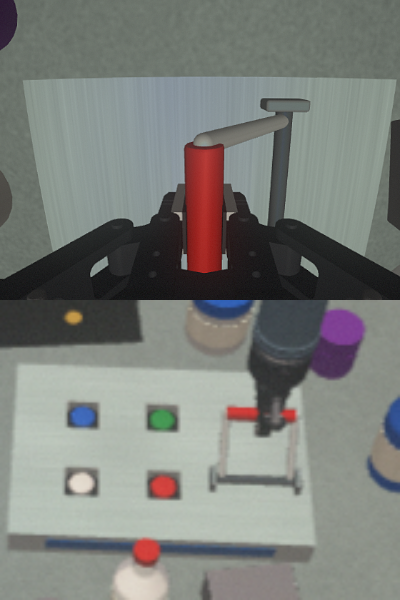

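The bar has moved 84 mm towards the robot (console x 77 to -7), which is about 0.98 rad, and it is pressing on the stop. Now I'll ease it home along the same arc.

Request:
{"fn": "move_arm", "kwargs": {"travel": [[0, 0.04, -0.03], [0, 0.08, -0.06], [0, 0.12, -0.08], [0, 0.16, -0.1], [0, 0.2, -0.13]], "twist": [[0, 0, 0], [0, 0, 0], [0, 0, 0], [0, 0, 0], [0, 0, 0]], "jaw": [0, 0, 0, 0, 0]}}

```text
t: 53.52
eef_pos: [553.3, 303.9, 116.3]
tcp_rot: [0.741, 0.672, 0.001, 0.0]
contact_force: [6.4, 3.4, -10.6]
width: 16.6
grip_force: 52.8
```

Request:
{"fn": "move_arm", "kwargs": {"travel": [[0, 0.04, -0.02], [0, 0.08, -0.04], [0, 0.125, -0.06], [0, 0.17, -0.075], [0, 0.21, -0.085]], "twist": [[0, 0, 0], [0, 0, 0], [0, 0, 0], [0, 0, 0], [0, 0, 0]], "jaw": [0, 0, 0, 0, 0]}}

```text
t: 54.15
eef_pos: [572.6, 302.0, 125.7]
tcp_rot: [0.741, 0.672, -0.001, -0.0]
contact_force: [2.3, 0.8, -5.2]
width: 16.8
grip_force: 51.5
```

Request:
{"fn": "move_arm", "kwargs": {"travel": [[0, 0.045, -0.015], [0, 0.09, -0.025], [0, 0.135, -0.03], [0, 0.18, -0.035], [0, 0.225, -0.035]], "twist": [[0, 0, 0], [0, 0, 0], [0, 0, 0], [0, 0, 0], [0, 0, 0]], "jaw": [0, 0, 0, 0, 0]}}

```text
t: 54.78
eef_pos: [595.8, 299.8, 128.3]
tcp_rot: [0.741, 0.672, 0.0, -0.0]
contact_force: [-4.2, 1.8, 4.1]
width: 16.4
grip_force: 53.1
```

Request:
{"fn": "move_arm", "kwargs": {"travel": [[0, 0.045, 0], [0, 0.09, 0], [0, 0.135, 0.005], [0, 0.18, 0.015], [0, 0.225, 0.025]], "twist": [[0, 0, 0], [0, 0, 0], [0, 0, 0], [0, 0, 0], [0, 0, 0]], "jaw": [0, 0, 0, 0, 0]}}

```text
t: 55.4
eef_pos: [618.1, 297.5, 125.5]
tcp_rot: [0.741, 0.672, -0.0, -0.0]
contact_force: [-3.3, 2.6, 2.5]
width: 16.3
grip_force: 53.3
```

Request:
{"fn": "move_arm", "kwargs": {"travel": [[0, 0.02, 0.005], [0, 0.04, 0.01], [0, 0.06, 0.015], [0, 0.07, 0.015], [0, 0.08, 0.015]], "twist": [[0, 0, 0], [0, 0, 0], [0, 0, 0], [0, 0, 0], [0, 0, 0]], "jaw": [0, 0, 0, 0, 0]}}

```text
t: 56.02
eef_pos: [623.6, 297.0, 124.2]
tcp_rot: [0.741, 0.672, -0.002, -0.001]
contact_force: [-12.9, 0.1, 8.1]
width: 16.5
grip_force: 53.4
```

```bash
python3 - <<'E'
from m import *
s,_=st();yw=-.099
print((np.array(s['eef_pos'])-[623.6,296.9,124.4])@[np.cos(yw),np.sin(yw),0])
E
```

```text
t56.02 p [623.6 297.  124.2] yaw 1.4738 tilt 0.004 w 16.5 g 53.4 F [-12.9   0.1   8.1] q [-0.12  0.82 -0.63  1.47  0.53  1.03 -0.97]
0.013197067074314093
```

The lever is back home. I'll release it gently, lift, and shut the fingers for the keys.

Request:
{"fn": "move_arm", "kwargs": {"travel": [[0, -0.06, 0], [0, -0.06, 0], [0, -0.06, 0], [0, -0.06, 0], [0, -0.06, -0.1]], "twist": [[0, 0, 0], [0, 0, 0], [0, 0, 0], [0, 0, 0], [0, 0, 0]], "jaw": [0, 0.3, 0.4, 0.4, 0.4]}}

```text
t: 56.65
eef_pos: [619.7, 296.5, 133.6]
tcp_rot: [0.741, 0.672, -0.001, -0.0]
contact_force: [0.3, 0.1, 0.9]
width: 34.2
grip_force: 0.0
```

Request:
{"fn": "move_arm", "kwargs": {"travel": [[0, 0, -0.2], [0, 0, -0.5], [0, 0, -0.8], [0, 0, -0.9], [0, 0, -0.9]], "twist": [[0, 0, 0], [0, 0, 0], [0, 0, 0], [0, 0, 0], [0, 0, 0]], "jaw": [0.4, 0.4, 0.4, 0.2, 0]}}

```text
t: 57.28
eef_pos: [620.3, 297.4, 225.2]
tcp_rot: [0.741, 0.672, 0.001, 0.0]
contact_force: [0.1, -0.4, -0.7]
width: 1.1
grip_force: 0.0
```

```bash
python3 - <<'E'
from m import *
c=snap('wrist','w13')
for k in cont(c,*R):
    r=cv2.minAreaRect(k);print(np.round(r[0]),np.round(r[1]),plane(c,[r[0]],143).round(1))
plan((579.1,67.8,110,1.4718),(470.3,78.7,110),(481.2,187.5,110))
E
```

```text
[291. 210.] [95. 28.] [[625.5 308.7 143. ]]
t57.33 p [619.8 296.9 223.9] yaw 1.4729 tilt 0.001 w 0.2 g 0.0 F [-0.7 -0.5  0.2] q [-0.1   0.71 -0.68  1.41  0.46  1.18 -0.93]
turn 0.001 then travel [-2.32 -0.18  1.14]
turn 0.000 then travel [ 0.   -1.09  0.  ]
turn 0.000 then travel [1.09 0.   0.  ]
```

Request:
{"fn": "move_arm", "kwargs": {"travel": [[-0.2, 0, 0], [-0.5, -0.1, 0], [-0.78, -0.1, 0], [-1, -0.1, 0]], "twist": [[0, 0, 0], [0, 0, 0], [0, 0, 0], [0, 0, 0]], "jaw": [0, 0, 0, 0]}}

```text
t: 57.82
eef_pos: [599.7, 195.1, 223.1]
tcp_rot: [0.742, 0.671, -0.001, 0.0]
contact_force: [0.5, -0.2, -0.0]
width: 0.0
grip_force: 0.0
```

Request:
{"fn": "move_arm", "kwargs": {"travel": [[-0.3, 0, 0], [-0.6, -0.08, 0], [-1, -0.08, 0.2], [-1, -0.08, 0.5]], "twist": [[0, 0, 0], [0, 0, 0], [0, 0, 0], [0, 0, 0]], "jaw": [0, 0, 0, 0]}}

```text
t: 58.32
eef_pos: [582.5, 93.3, 173.1]
tcp_rot: [0.743, 0.669, -0.001, 0.001]
contact_force: [-0.0, -0.8, 0.0]
width: 0.0
grip_force: 0.0
```

Request:
{"fn": "move_arm", "kwargs": {"travel": [[-0.2, 0, 0], [-0.32, 0, 0.2], [-0.32, 0, 0.4], [-0.32, 0, 0.6], [-0.32, 0, 0.6]], "twist": [[0, 0, 0], [0, 0, 0], [0, 0, 0], [0, 0, 0], [0, 0, 0]], "jaw": [0, 0, 0, 0, 0]}}

```text
t: 58.95
eef_pos: [578.1, 68.4, 112.7]
tcp_rot: [0.74, 0.672, -0.001, -0.001]
contact_force: [-1.0, -0.3, 0.8]
width: -0.1
grip_force: 0.0
```

```bash
python3 - <<'E'
from m import *
c=snap('wrist','w14')
plan((579.1,67.8,55,1.4718))
E
```

```text
t59.00 p [578.9  68.8 113.7] yaw 1.4741 tilt 0.001 w -0.1 g 0.0 F [-1.8 -0.3  0.5] q [ 0.27  0.68 -0.64  1.78  0.52  0.86 -0.71]
turn 0.002 then travel [-0.01  0.    0.59]
```

View pics/w14.png

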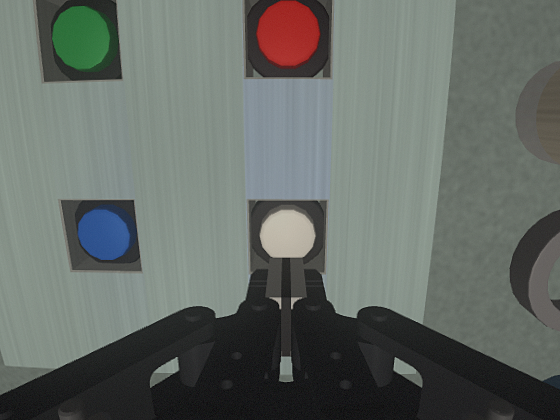

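The closed fingertips (287,270) are lined up with the white key (288,235). I'll press in steps.

Request:
{"fn": "move_arm", "kwargs": {"travel": [[0, 0, 0.2], [0, 0, 0.4], [0, 0, 0.55], [0, 0, 0.55], [0, 0, 0.55]], "twist": [[0, 0, 0], [0, 0, 0], [0, 0, 0], [0, 0, 0], [0, 0, 0]], "jaw": [0, 0, 0, 0, 0]}}

```text
t: 59.62
eef_pos: [579.7, 68.3, 59.5]
tcp_rot: [0.741, 0.672, 0.0, 0.0]
contact_force: [0.8, -0.8, 0.5]
width: -0.0
grip_force: 0.0
```

```bash
python3 - <<'E'
from m import *
plan((579.1,67.8,44,1.4718))
E
```

```text
t59.62 p [579.7  68.3  59.5] yaw 1.4730 tilt 0.000 w -0.0 g 0.0 F [ 0.8 -0.8  0.5] q [ 0.23  0.75 -0.59  1.8   0.58  0.77 -0.76]
turn 0.001 then travel [-0.01 -0.01  0.16]
```

Request:
{"fn": "move_arm", "kwargs": {"travel": [[0, 0, 0.03], [0, 0, 0.06], [0, 0, 0.08], [0, 0, 0.08], [0, 0, 0.08]], "twist": [[0, 0, 0], [0, 0, 0], [0, 0, 0], [0, 0, 0], [0, 0, 0]], "jaw": [0, 0, 0, 0, 0]}}

```text
t: 60.25
eef_pos: [579.4, 68.1, 51.3]
tcp_rot: [0.741, 0.672, 0.0, -0.0]
contact_force: [-0.4, -0.1, 0.2]
width: 0.2
grip_force: 0.0
```

```bash
python3 - <<'E'
from m import *
plan((579.1,67.8,44,1.4718))
E
```

```text
t60.25 p [579.4  68.1  51.3] yaw 1.4729 tilt 0.000 w 0.2 g 0.0 F [-0.4 -0.1  0.2] q [ 0.23  0.77 -0.58  1.8   0.59  0.75 -0.76]
turn 0.001 then travel [-0.   -0.    0.07]
```

Request:
{"fn": "move_arm", "kwargs": {"travel": [[0, 0, 0.03], [0, 0, 0.06], [0, 0, 0.075], [0, 0, 0.075], [0, 0, 0.075]], "twist": [[0, 0, 0], [0, 0, 0], [0, 0, 0], [0, 0, 0], [0, 0, 0]], "jaw": [0, 0, 0, 0, 0]}}

```text
t: 60.88
eef_pos: [579.7, 68.1, 44.5]
tcp_rot: [0.741, 0.672, 0.0, 0.0]
contact_force: [-2.4, -0.2, 10.6]
width: -0.3
grip_force: 4.9
```

```bash
python3 - <<'E'
from m import *
st()
E
```

```text
t60.88 p [579.7  68.1  44.5] yaw 1.4729 tilt 0.001 w -0.3 g 4.9 F [-2.4 -0.2 10.6] q [ 0.22  0.78 -0.57  1.8   0.6   0.74 -0.77]
```

White bottomed out at 10.6 N. Next is blue.

Request:
{"fn": "move_arm", "kwargs": {"travel": [[0, 0, -0.2], [0, 0, -0.4], [0, -0.3, -0.4], [0, -0.65, -0.4], [0, -1, -0.4]], "twist": [[0, 0, 0], [0, 0, 0], [0, 0, 0], [0, 0, 0], [0, 0, 0]], "jaw": [0, 0, 0, 0, 0]}}

```text
t: 61.5
eef_pos: [479.2, 77.9, 84.8]
tcp_rot: [0.741, 0.672, 0.0, 0.0]
contact_force: [0.3, -0.5, 0.2]
width: 0.1
grip_force: 0.0
```

Request:
{"fn": "move_arm", "kwargs": {"travel": [[0, -0.09, 0], [0, -0.09, 0], [0, -0.09, 0.1], [0, -0.09, 0.2], [0, -0.09, 0.2]], "twist": [[0, 0, 0], [0, 0, 0], [0, 0, 0], [0, 0, 0], [0, 0, 0]], "jaw": [0, 0, 0, 0, 0]}}

```text
t: 62.12
eef_pos: [470.5, 78.6, 62.6]
tcp_rot: [0.741, 0.672, -0.001, -0.001]
contact_force: [-0.1, -0.3, -0.2]
width: -0.4
grip_force: 0.0
```

```bash
python3 - <<'E'
from m import *
plan((470.3,78.7,43.8,1.4718))
E
```

```text
t62.12 p [470.5  78.6  62.6] yaw 1.4728 tilt 0.002 w -0.4 g 0.0 F [-0.1 -0.3 -0.2] q [ 0.22  0.62 -0.6   2.07  0.59  0.63 -0.88]
turn 0.001 then travel [ 0.   -0.    0.19]
```

Request:
{"fn": "move_arm", "kwargs": {"travel": [[0, 0, 0.06], [0, 0, 0.12], [0, 0, 0.16], [0, 0, 0.19], [0, 0, 0.2]], "twist": [[0, 0, 0], [0, 0, 0], [0, 0, 0], [0, 0, 0], [0, 0, 0]], "jaw": [0, 0, 0, 0, 0]}}

```text
t: 62.75
eef_pos: [471.1, 78.8, 44.3]
tcp_rot: [0.741, 0.672, -0.0, 0.0]
contact_force: [-4.8, -1.8, 19.4]
width: -0.2
grip_force: 9.7
```

Request:
{"fn": "move_arm", "kwargs": {"travel": [[0, 0, 0], [0, 0, 0], [0, 0, 0]], "twist": [[0, 0, 0], [0, 0, 0], [0, 0, 0]], "jaw": [0, 0, 0]}}

```text
t: 63.12
eef_pos: [471.0, 78.8, 44.5]
tcp_rot: [0.741, 0.672, -0.0, 0.0]
contact_force: [-2.5, -1.5, 11.8]
width: -0.2
grip_force: 6.1
```

```bash
python3 - <<'E'
from m import *
plan((481.2,187.5,43.8,1.4718))
E
```

```text
t63.12 p [471.   78.8  44.5] yaw 1.4730 tilt 0.001 w -0.2 g 6.1 F [-2.5 -1.5 11.8] q [ 0.19  0.65 -0.57  2.07  0.63  0.59 -0.91]
turn 0.001 then travel [ 1.09 -0.01  0.01]
```

Blue bottomed out at 12 N. Next is green.

Request:
{"fn": "move_arm", "kwargs": {"travel": [[0, 0, -0.2], [0, 0, -0.4], [0.3, 0, -0.4], [0.65, 0, -0.4], [1, 0, -0.4]], "twist": [[0, 0, 0], [0, 0, 0], [0, 0, 0], [0, 0, 0], [0, 0, 0]], "jaw": [0, 0, 0, 0, 0]}}

```text
t: 63.75
eef_pos: [480.8, 179.0, 83.7]
tcp_rot: [0.741, 0.671, 0.0, 0.0]
contact_force: [-0.2, 0.4, 0.4]
width: 0.2
grip_force: 0.0
```

Request:
{"fn": "move_arm", "kwargs": {"travel": [[0.09, 0, 0], [0.09, 0, 0], [0.09, 0, 0.1], [0.09, 0, 0.2], [0.09, 0, 0.2]], "twist": [[0, 0, 0], [0, 0, 0], [0, 0, 0], [0, 0, 0], [0, 0, 0]], "jaw": [0, 0, 0, 0, 0]}}

```text
t: 64.38
eef_pos: [480.8, 186.0, 62.6]
tcp_rot: [0.741, 0.671, -0.001, -0.0]
contact_force: [-0.6, 0.6, -0.2]
width: -0.1
grip_force: 0.0
```

```bash
python3 - <<'E'
from m import *
plan((481.2,187.5,43.8,1.4718))
E
```

```text
t64.38 p [480.8 186.   62.6] yaw 1.4720 tilt 0.002 w -0.1 g 0.0 F [-0.6  0.6 -0.2] q [ 0.01  0.67 -0.6   1.97  0.59  0.68 -1.06]
turn 0.000 then travel [0.02 0.   0.19]
```

Request:
{"fn": "move_arm", "kwargs": {"travel": [[0, 0, 0.06], [0, 0, 0.12], [0, 0, 0.16], [0, 0, 0.19], [0, 0, 0.2]], "twist": [[0, 0, 0], [0, 0, 0], [0, 0, 0], [0, 0, 0], [0, 0, 0]], "jaw": [0, 0, 0, 0, 0]}}

```text
t: 65.0
eef_pos: [481.7, 187.2, 44.4]
tcp_rot: [0.741, 0.672, -0.0, 0.0]
contact_force: [-3.8, -2.9, 17.9]
width: 0.2
grip_force: 8.9
```

Request:
{"fn": "move_arm", "kwargs": {"travel": [[0, 0, 0], [0, 0, 0], [0, 0, 0]], "twist": [[0, 0, 0], [0, 0, 0], [0, 0, 0]], "jaw": [0, 0, 0]}}

```text
t: 65.38
eef_pos: [481.6, 187.2, 44.5]
tcp_rot: [0.741, 0.672, -0.0, 0.0]
contact_force: [-2.7, -2.4, 11.6]
width: -0.0
grip_force: 5.7
```

Request:
{"fn": "move_arm", "kwargs": {"travel": [[0, 0, -0.2], [0, 0, -0.4], [0, 0, -0.7], [0, 0, -1], [0, 0, -1]], "twist": [[0, 0, 0], [0, 0, 0], [0, 0, 0], [0, 0, 0], [0, 0, 0]], "jaw": [0, 0, 0, 0, 0]}}

```text
t: 66.0
eef_pos: [483.2, 188.0, 146.8]
tcp_rot: [0.741, 0.672, 0.002, 0.001]
contact_force: [0.0, 0.3, -1.6]
width: -0.0
grip_force: 0.0
```

Request:
{"fn": "move_arm", "kwargs": {"travel": [[-0.2, 0, -0.2], [-0.4, 0, -0.4], [-0.7, 0, -0.7], [-1, 0, -1], [-1, 0, -1]], "twist": [[0, 0, 0], [0, 0, 0], [0, 0, 0], [0, 0, 0], [0, 0, 0]], "jaw": [0, 0, 0, 0, 0]}}

```text
t: 66.62
eef_pos: [472.8, 85.4, 245.3]
tcp_rot: [0.742, 0.67, 0.001, 0.001]
contact_force: [-0.4, 1.0, -0.5]
width: 0.0
grip_force: 0.0
```

```bash
python3 - <<'E'
from m import *
st();t=snap('top','t9');s=snap('scene','s9')
a=cv2.resize(t['pixels'][90:345,60:500],None,fx=1.2,fy=1.2);b=cv2.resize(s['pixels'][120:310,100:460],(528,279))
cv2.imwrite('pics/v9.png',np.vstack([a,b]))
E
```

```text
t66.62 p [472.8  85.4 245.3] yaw 1.4685 tilt 0.003 w 0.0 g 0.0 F [-0.4  1.  -0.5] q [ 0.39  0.34 -0.79  1.94  0.29  0.98 -0.64]
```

View pics/v9.png

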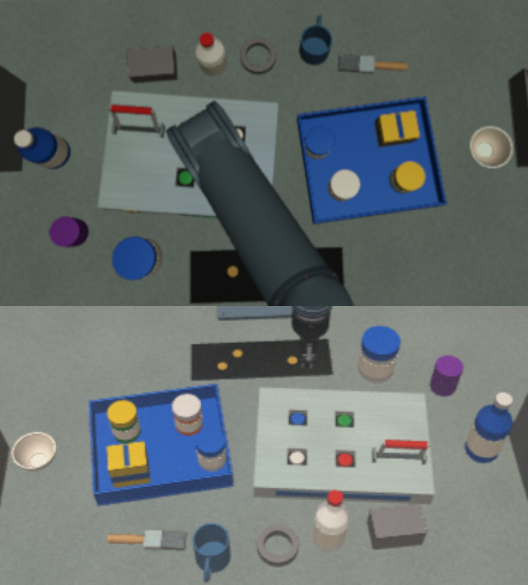

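All keys are exposed, the lever is home and the bystanders are in place. The white tub has been nudged towards the tray's left wall, from top px (340,203) to (327,208). I'll check that it still stands upright in bounds.

```bash
python3 - <<'E'
from m import *
t=load('t9');s=load('s9')
x0,y0,x1,y1=312,190,345,225;a=t['pixels'][y0:y1,x0:x1];b=s['pixels'][195:240,225:262]
cv2.imwrite('pics/v10.png',np.hstack([cv2.resize(a,(330,350),interpolation=3),cv2.resize(b,(370,350),interpolation=3)]))
X,e=tri(t,(326.7,208),s,(100+210*360/528,120+(440-306)*190/279));print(X,e)
r=np.array([[np.cos(.11),np.sin(.11)],[-np.sin(.11),np.cos(.11)]])
for p in (plane(t,[(326.7,208)],88)[0],plane(s,[(243.2,211.3)],88)[0]): print(p,r@(p[:2]-[514,-248]))
E
```

```text
[ 548.14539886 -131.5744565    77.62981341] 0.48512607271390323
[ 546.38504805 -130.40050597   88.        ] [ 45.09918863 113.33355866]
[ 555.27559416 -131.26421742   88.        ] [ 53.84118437 111.49907835]
```

View pics/v10.png

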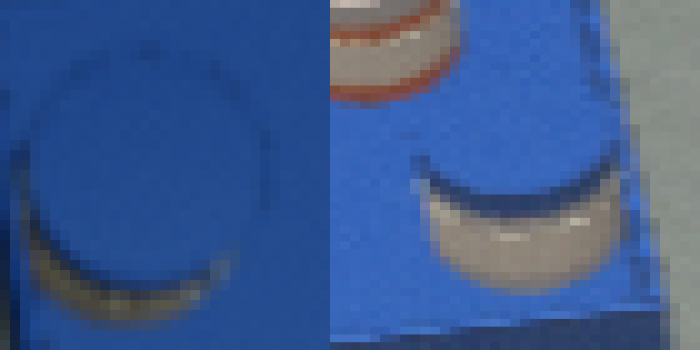

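The white tub is upright (round lid, level body) at about (+50, +112) mm in the tray frame, inside the bounds. I'm handing in.

```bash
python3 -c "
from h import *
print(env.finish_job())"
```

```text
the job is handed in; nothing more can be done
None
```

I handed the job in, but the hand-in gave no verdict: all four things left on the console stand upright in the tray (the white tub got nudged about 35 mm along it but is still well inside), the lever was pulled to its stop and eased home, and white, blue and green were each pressed fully down in order, with the red key never touched.

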